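Index the inclined head and load the ceramic box

ROBOT

A 7-joint arm with a two-finger parallel gripper is mounted at the origin on the work surface. World frame = base frame: x ahead of the robot, y to its left, z up, the work surface at z = 0. Lengths are in m, angles in rad, forces in N, time in s.
With the tool pointing down it reaches from about 0.425 to 0.875 m from the base axis. Payload 4.7 kg.
Tool frame: the origin (TCP) lies at the very end of the fingers, on their centre line; the grasp point (between the pads) lies 19 mm behind it; z points along the fingers, y is the line along which they close (so a half turn about z gives the same grasp; the last joint's range is limited). The gripper opens to 87 mm and grips with 3 to 60 N. Pads are 19 mm wide; open, the fingers measure 117 mm over their backs; the gripper's body (75 mm by 190 mm) begins 51 mm behind the grasp point.
Start: joints at [-1.112, 0.321, -0.07, 1.45, 0.023, 1.371, -0.057], TCP at [0.28, 0.587, 0.196] pointing down, gripper open.
Joint ranges: [-2.86, 2.86], [-0.3, 2.09], [-1.38, 1.24], [0.06, 2.45], [-1.56, 4.7], [0.09, 2.05], [-2.69, 2.69]. Speed limits (rad/s): [2.57, 2.57, 3.14, 3.14, 3.14, 3.14, 3.14].

INTERFACE

Orientations are given as a unit quaternion [x, y, z, w].
In Python, from station import r gives the robot as it stands.
- The arm moves only by the tool play_rows, never from a script. Its argument "steps" is a list of rows, each an object of numbers: "dx", "dy", "dz": the shift along the tool's x, y, z in mm; "rx", "ry", "rz": the turn, a rotation vector about the tool's x, y, z in rad. A call has 1 to 8 rows; each row shifts and turns the commanded pose from where the row before left it, along the tool's axes as they then stand; what a row does not reach is not made up. A row lasts 1/12 s, in which the tool goes at most 41.7 mm and 7.16 degrees, less where a joint would pass 70% of its speed; a pose out of reach is approached as far as the arm can. A call with a gripper value outside its range is refused whole. "hand" is the opening, from 0 (shut) to 1 (fully open), set as the call begins (left out, the last holds). The fingers move at their own pace and stop on an object; "squeeze" is the grip in N (left out, the last holds). Time passes only in rows, so rows that do not move let the fingers close. It gives the time, the measured TCP pose, the force, the opening and the grip force at its end, in the units of the state.
- r.get_state(): the state, without advancing time (a new reading comes with each control period).
- r.grab_frame(name): name is "scene" or "side" or "wrist"; returns the picture (384x512x3 uint8, red, green, blue); there is no depth.
- r.get_calibration(name): a dict with "camera_matrix" (3x3 intrinsics, pixels), "k1" (the pictures are not rectified: a ray, as slopes to the right and down, at radius r is drawn at 1 + k1 r^2 times it, then the intrinsics apply), "R" (3x3) and "t" (3): a world point X has camera coordinates R X + t. Camera axes: x right, y down, z forward; pixel columns grow to the right and rows downward; lengths in m; the calibration is good to about 2 mm. A picture is of the moment at which its call begins: read the wrist's pose just before it. get_calibration takes no time and is no camera call; for the wrist camera it gives the pose at the moment of the call.
- r.close_job(): hands the job in; it is judged then, once.
The state is a dict: "time_s": time; "joint_pos": joint angles; "dq": joint speeds; "effort": joint torques, N m; "position": TCP position; "tcp_rot": TCP orientation; "wrist_force": force on the tool from outside, world axes, zero at the start; "wrist_torque": the same for the moment, N m; "gripper_width": finger opening in m; "grip_force": force on a finger pad.
Only numpy, scipy, OpenCV 4.12 (cv2) and the standard library are available. Lean on these libraries where they do the work, as an engineer would, in place of code of your own. Each camera call takes 0.05 s, during which the arm holds its last target. There are 200 camera calls.

TASK

Turn the inclined indexing head by its bar handle, click by click, until the rectangular nest has clicked home at the brass pointer, and let go of the handle. Only then set the rectangular clay box gently into that nest, open side up and resting flat on the nest's floor, and let go. Leave the cup, the dish and the brush where they are.

Things in the scene. Friction and masses are not known exactly. Their poses are not given: they have to be found in the camera images.
- head: fixed grey steel base of the indexing head, foot 240 x 200 mm; origin on the table straight below the centre of the turret's face, z up, front (-x) roughly towards the robot. The turret's axis leans 30 degrees from vertical towards the head's -x. A brass pointer stands on a steel bracket just outside the turret's rim at its lowest, front point
- turret: aluminium plate, 300 mm across, 10 mm thick, no end stop; origin at the centre of its upper face, 160 mm above the table, z = its axis (up, leaning to the robot). Five stations 72 degrees apart, 100 mm from the axis: rectangular nest at -x, then counter-clockwise from above a disc 68 mm across, three lugs, a cross, a disc 42 mm across (12 to 14 mm high). The nest starts 1 or 2 steps from home
- handle (a point): grip point of the black bar handle, on the turret's axis, 50 mm above the face; turret's axes. Bar 100 mm long (x, one end towards the nest), 18 mm thick (y), 34 to 62 mm above the face, on a neck 16 mm across, hub below 15 mm. Take it with the tool along the inclined axis; it cannot give sideways: squeezed off-centre it pushes back hard, a loose fork of about 21 mm turns it too
- nest (a point): centre of the floor of the rectangular nest, which is the face of the plate framed by four steel walls 5 mm thick and 12 mm high; inside 86 mm (radially, x) by 56 mm (y); its axes are those of the turret (z off the face)
- station (a point): fixed point on the head where nest lies when clicked home at the pointer. Five sprung detents 72 degrees apart, each with a station at the pointer: turning takes up to 0.35 N m, falling towards half way (36 degrees), then the spring pulls on; let go, it runs into the nearer detent (within 3 degrees of half way it may stick). The shorter way home is clockwise from above; either is allowed
- box: rectangular open-topped clay box, 80 mm long (x), 50 mm wide (y), 60 mm high, walls and bottom 5 mm thick, 0.17 to 0.29 kg; origin at the centre of its underside, z up through the open side; it starts upright on the table
- cup: round pale ceramic cup, 68 mm across, 75 mm high, upright, to be left alone; origin at the centre of its underside
- dish: round clay dish, 110 mm across, 35 mm high, to be left alone; origin at the centre of its underside
- brush: brush 170 mm long lying on the table, to be left alone; origin at its middle, underside

How it is judged:
By the outcome, as a careful person would: the job done as asked, in the order asked, and still so for the second after the job is handed in, with the robot touching nothing.
It also fails if it takes over 61 s, if anything falls off the work surface, if the arm or the gripper's body presses on something with over 40 N, if the wrist force passes 120 N, or if a joint passes its speed limit or range.

## Working session

There is one attempt and no reset: what is moved stays moved. The work goes in short steps, Python scripts to look and compute and a tool call to move; the robot and the scene stay as the last step left them, time stands still between calls to the robot, and variables do not carry over. Pictures are saved under pics/ and viewed, at most 10 in all, crops included, and the job is handed in when it is done.

Besides the shell and the picture viewer there is one more tool, called after ">>>" by a JSON object that holds its "fn" and its "kwargs". play_rows: Moves the arm, as the interface text tells. Its arguments: {"type":"object","properties":{"steps":{"type":"array","items":{"type":"object","properties":{"dx":{"type":"number"},"dy":{"type":"number"},"dz":{"type":"number"},"rx":{"type":"number"},"ry":{"type":"number"},"rz":{"type":"number"}}}},"hand":{"type":"number"},"squeeze":{"type":"number"}},"required":["steps"]}

```bash
mkdir -p pics; ls; python3 - <<'E'
from station import r
import cv2,numpy as np
s=r.get_state(); print({k:np.round(v,3).tolist() for k,v in s.items()})
ims=[r.grab_frame(n) for n in("scene","side")]
for n in("scene","side"):
    c=r.get_calibration(n); print(n,{k:np.round(v,4).tolist() for k,v in c.items()})
for n,i in zip(("scene","side"),ims):
    cv2.imwrite(f"pics/{n}0.png",cv2.resize(i[:,:,::-1],(800,600),interpolation=cv2.INTER_CUBIC))
    np.save(f"pics/{n}0.npy",i)
E
```

```text
pics
{'time_s': 0.0, 'joint_pos': [-1.112, 0.322, -0.07, 1.452, 0.023, 1.371, -0.057], 'dq': [0.002, 0.0, 0.001, -0.002, 0.001, -0.001, 0.002], 'effort': [-0.0, -49.129, -0.404, -31.253, -0.064, 0.044, 0.0], 'position': [0.279, 0.586, 0.195], 'tcp_rot': [0.221, 0.975, -0.001, -0.0], 'wrist_force': [0.052, 0.799, 0.156], 'wrist_torque': [-0.03, -0.007, 0.007], 'grip_force': 0.0, 'gripper_width': 0.087}
scene {'camera_matrix': [[353.1962, 0.0, 252.9959], [0.0, 353.1962, 189.1342], [0.0, 0.0, 1.0]], 'k1': -0.0146, 'R': [[0.0361, 0.9992, -0.0194], [0.6908, -0.039, -0.722], [-0.7222, 0.0127, -0.6916]], 't': [-0.0557, -0.2153, 1.3333]}
side {'camera_matrix': [[475.8164, 0.0, 259.199], [0.0, 475.8164, 191.2774], [0.0, 0.0, 1.0]], 'k1': -0.0603, 'R': [[0.9061, -0.4229, 0.0142], [-0.3063, -0.6788, -0.6674], [0.2918, 0.6004, -0.7446]], 't': [-0.3869, 0.2431, 1.2853]}
```

View pics/scene0.png

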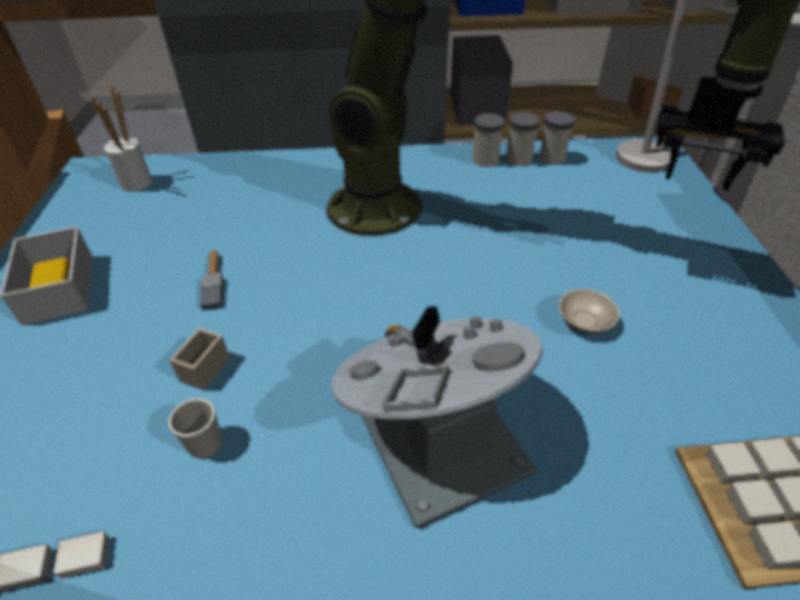

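View pics/side0.png

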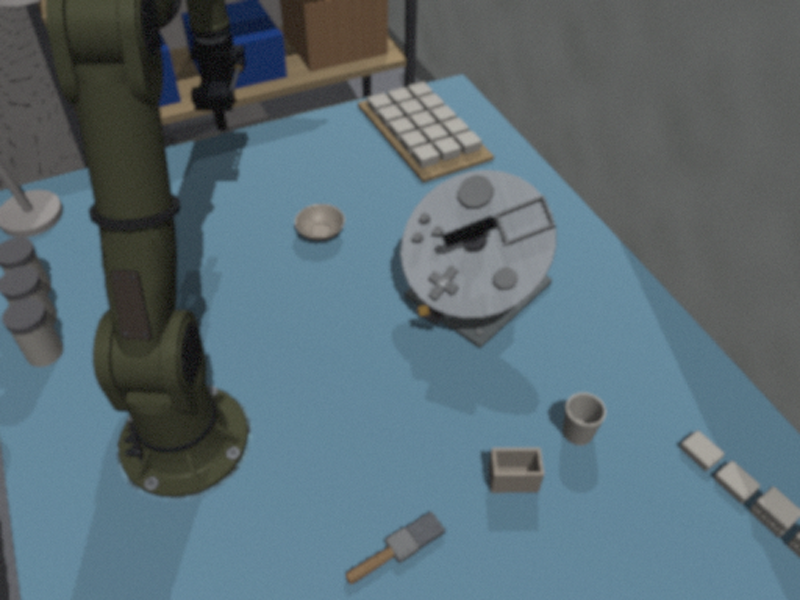

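The pictures show the head with the nest at the far side (side view 525,222), the cross at the pointer (425,310), so it is 2 steps clockwise from home. The box is at (515,470) and the cup next to it at (583,418). Next I enlarge these areas for exact picks.

```bash
python3 - <<'E'
import cv2,numpy as np
a=np.load("pics/side0.npy")[:,:,::-1];b=np.load("pics/scene0.npy")[:,:,::-1]
def crop(im,x,y,w,h,s):
    c=cv2.resize(im[y:y+h,x:x+w],None,fx=s,fy=s,interpolation=cv2.INTER_CUBIC)
    for k in range(0,w,10):
        cv2.line(c,(int((k+.5)*s),0),(int((k+.5)*s),8 if (x+k)%50 else 16,),(0,255,255),1)
    for k in range(0,h,10):
        cv2.line(c,(0,int((k+.5)*s)),(8 if (y+k)%50 else 16,int((k+.5)*s)),(0,255,255),1)
    return c
cv2.imwrite("pics/c1.png",crop(a,250,100,115,100,6))
cv2.imwrite("pics/c2.png",crop(b,200,190,150,90,5.3))
A=crop(a,300,245,95,80,5); B=crop(b,100,205,60,90,5)
C=np.zeros((450,780,3),np.uint8);C[:400,:475]=A;C[:450,478:778]=B
cv2.imwrite("pics/c3.png",C)
E
```

```text
(no output)
```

View pics/c1.png

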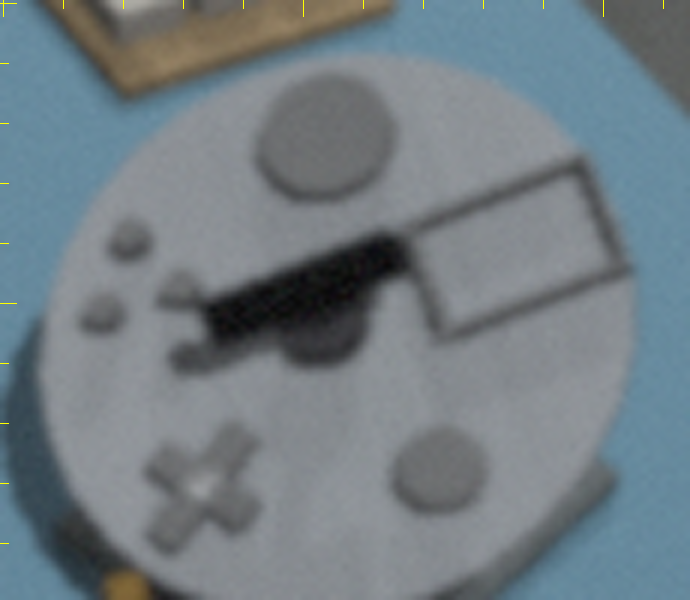

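View pics/c2.png

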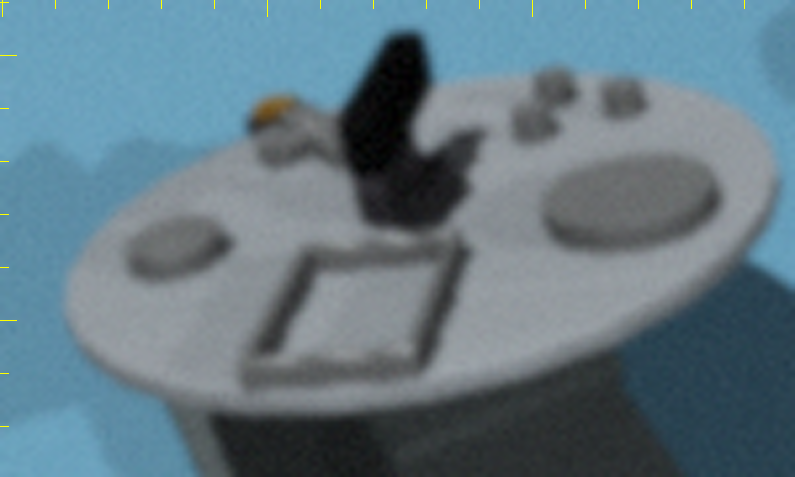

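View pics/c3.png

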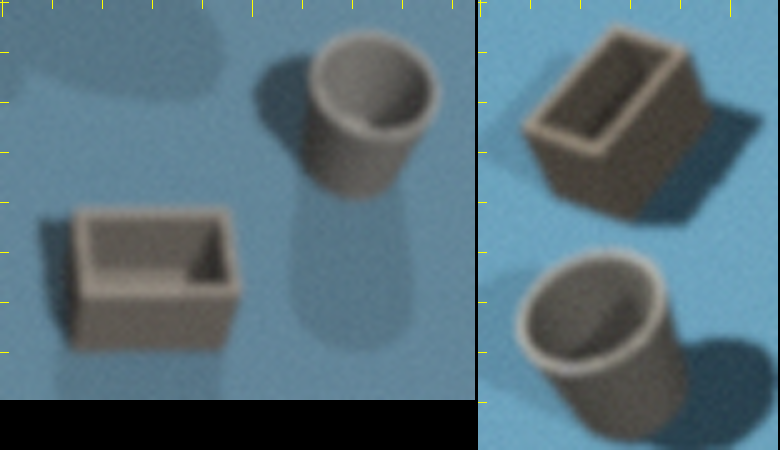

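Side crop: disc68 at (328,133), disc42 at (441,469), cross at (203,487), nest corners at (585,154), (635,272), (434,342). Scene crop: discs at (632,196) and (178,243), nest corners at (243,365), (425,355), (308,246), (468,236). The box rim and the cup are clear in both views. I fit poses to these picks.

```bash
cat > h.py <<'E'
import numpy as np
from scipy.spatial.transform import Rotation as Ro
from scipy.optimize import least_squares
def proj(c,X):
    p=np.asarray(X)@np.array(c["R"]).T+np.array(c["t"]); s=p[:,:2]/p[:,2:]
    s=s*(1+c["k1"]*(s**2).sum(1,keepdims=True)); K=np.array(c["camera_matrix"])
    return s@K[:2,:2].T+K[:2,2]
def ry(a): return Ro.from_euler('y',a).as_matrix()
def rz(a): return Ro.from_euler('z',a).as_matrix()
def head(p): # world<-detent frame (R,t) of turret at home
    R=rz(p[2])@ry(-np.pi/6); return R,np.array([p[0],p[1],.16])
def tur(p,th,X):
    R,t=head(p); return np.asarray(X)@(R@rz(th)).T+t
def st(k,z=.013): a=np.pi+k*2*np.pi/5; return [.1*np.cos(a),.1*np.sin(a),z]
NC=np.array([[-.148,-.033,.012],[-.148,.033,.012],[-.052,.033,.012],[-.052,-.033,.012]])
E
python3 - <<'E'
from h import *
from station import r
cs=r.get_calibration("side");cc=r.get_calibration("scene")
A=lambda u,o,s:np.array(o)+np.array(u)/s-.5
# side: order disc68(k1),cross(k3),disc42(k4), corners
def feats(): return np.array([st(1),st(3),st(4)]+list(NC))
S=A([[328,133],[203,487],[441,469],[585,154],[635,272],[434,342]],[250,100],6)
C=A([[632,196],[178,243],[243,365],[425,355],[308,246],[468,236]],[200,190],5.3)
# nest outward -x: ccw direction; outer corners: y sign determined: at outer(-x), disc68 is ccw => -y side
F=feats()
def res(p):
    th=p[3]
    s=tur(p,th,np.vstack([F[:3],F[3],F[4],F[5]])) # (-.148,-.033) toward disc68 ; (-.148,.033) toward disc42; (-.052,.033)
    c=tur(p,th,np.vstack([F[0],F[2],F[4],F[3],F[5],F[6]]))
    return np.vstack([proj(cs,s)-S,proj(cc,c)-C]).ravel()
for y0 in(0,.4,-.4):
    f=least_squares(res,[.65,.1,y0,np.deg2rad(144)]); print(f.cost,np.round(f.x,4),np.degrees(f.x[2:]))
print(np.round(f.fun.reshape(-1,2),1).tolist())
f2=least_squares(lambda p:res(np.r_[p,2*np.deg2rad(72)]),f.x[:3]);print("locked",f2.cost,f2.x,np.degrees(f2.x[2]))
np.save("head.npy",f2.x)
# box
bs=A([[74,208],[231,208],[240,294],[78,297],[72,350],[220,350]],[300,245],5)
bc=A(np.array([[615,26],[688,52],[600,155],[525,125],[635,220],[555,192]])-[478,0],[100,205],5)
# world order guess: scene: down=+x, right=+y
def bx(p,q): return np.asarray(q)@rz(p[2]).T+np.array([p[0],p[1],0])
T=np.array([[1,1],[1,-1],[-1,-1],[-1,1]])*[.04,.025]
T3=np.c_[T,np.full(4,.06)];B3=np.c_[T,np.zeros(4)]
best=[]
for sh in range(4):
  for sh2 in range(4):
   for d in(1,-1):
    o1=[(sh+d*i)%4 for i in range(4)];o2=[(sh2+d*i)%4 for i in range(4)]
    def rb(p): 
        return np.vstack([proj(cs,bx(p,np.vstack([T3[o1],B3[[o1[3],o1[2]]]])))-bs,proj(cc,bx(p,np.vstack([T3[o2],B3[[o2[2],o2[3]]]])))-bc]).ravel()
    for y0 in(0,.5,1,1.5,-.5,-1):
        g=least_squares(rb,[.6,-.3,y0]);best.append((g.cost,g.x,g.fun))
best.sort(key=lambda t:t[0])
print("box",best[0][0],best[0][1],np.round(best[0][2].reshape(-1,2),1).tolist(),best[2][0])
us=A([[373,87]],[300,245],5);uc=A([[591-478,312]],[100,205],5)
g=least_squares(lambda p:np.vstack([proj(cs,[[p[0],p[1],.075]])-us,proj(cc,[[p[0],p[1],.075]])-uc]).ravel(),[.7,-.3]);print("cup",g.cost,g.x)
R,t=head(f2.x);print(R,t,"station",t+R@[-.1,0,0],"handle",t+R@[0,0,.05])
E
```

```text
19.619587696201524 [0.6119 0.0916 0.4253 2.4804] [ 24.36677428 142.1163439 ]
19.619587696017337 [0.6119 0.0916 0.4253 2.4804] [ 24.36681089 142.11630783]
19.619587696008093 [0.6119 0.0916 0.4253 2.4804] [ 24.36679925 142.11631918]
[[-0.9, -1.6], [-0.9, -2.1], [-0.6, -1.6], [0.3, -2.1], [-0.6, -2.3], [1.1, -1.9], [-0.6, -1.9], [-0.6, -0.7], [-1.2, 1.4], [-1.4, 0.2], [-0.9, 0.5], [-0.7, -1.1]]
locked 20.457997190146457 [0.61249891 0.09110094 0.39298235] 22.516230176640256
box 7.668896721702364 [ 0.48302939 -0.30230826 -0.42067152] [[-0.9, -0.5], [-1.3, -0.8], [-0.5, -0.6], [0.1, -0.8], [-1.1, -0.1], [-0.0, -0.5], [-0.6, -0.7], [-0.1, -1.1], [-0.6, -0.1], [-1.3, 0.4], [-1.5, 1.0], [-0.6, 1.2]] 7.668896721702462
cup 1.1803226577414994 [ 0.63424243 -0.27234604]
[[ 0.80000923 -0.38294512 -0.46188555]
 [ 0.33164021  0.92377109 -0.19147256]
 [ 0.5         0.          0.8660254 ]] [0.61249891 0.09110094 0.16      ] station [0.53249798 0.05793692 0.11      ] handle [0.58940463 0.08152731 0.20330127]
```

```bash
cat >> h.py <<'E'
def pose(s): return Ro.from_quat(s["tcp_rot"]).as_matrix(),np.array(s["position"])
def rows(R0,p0,R1,p1,n):
    """constant tool-frame rows (shift mm, turn rad) leading from pose 0 to pose 1"""
    w=Ro.from_matrix(R0.T@R1).as_rotvec()/n; q=R0.T@(p1-p0)
    M=sum(Ro.from_rotvec(k*w).as_matrix() for k in range(n)); d=np.linalg.solve(M,q)
    pts=[p0+R0@sum((Ro.from_rotvec(j*w).as_matrix()@d for j in range(k)),np.zeros(3)) for k in (n//3,2*n//3)]
    print(n,"rows: mm",np.round(d*1e3,2),"rad",np.round(w,4),"|d|",round(np.linalg.norm(d)*1e3,1),"deg",round(np.degrees(np.linalg.norm(w)),2),"mid",np.round(pts,3).tolist())
def tool(p,th,X):
    R,t=head(p); Rt=R@rz(th); return Rt@np.diag([1,-1,-1.]),t+R@np.asarray(X)
E
python3 - <<'E'
from h import *
from station import r
s=r.get_state(); p=np.load("head.npy")
R1,p1=tool(p,np.deg2rad(144),[0,0,.031+.16]); print(R1,p1)
rows(*pose(s),R1,p1,16)
E
```

```text
[[-0.87231056  0.16042452  0.46188555]
 [ 0.27467646  0.94227974  0.19147256]
 [-0.4045085   0.29389263 -0.8660254 ]] [0.52427877 0.05452968 0.32541085]
16 rows: mm [-27.24 -24.82  -6.97] rad [-0.022  -0.0244 -0.0128] |d| 37.5 deg 2.02 mid [[0.351, 0.417, 0.231], [0.428, 0.25, 0.271]]
```

>>> {"fn": "play_rows", "kwargs": {"steps": [{"dx": -27.2,"dy": -24.8,"dz": -7,"rx": -0.022,"ry": -0.0244,"rz": -0.0128},{"dx": -27.2,"dy": -24.8,"dz": -7,"rx": -0.022,"ry": -0.0244,"rz": -0.0128},{"dx": -27.2,"dy": -24.8,"dz": -7,"rx": -0.022,"ry": -0.0244,"rz": -0.0128},{"dx": -27.2,"dy": -24.8,"dz": -7,"rx": -0.022,"ry": -0.0244,"rz": -0.0128},{"dx": -27.2,"dy": -24.8,"dz": -7,"rx": -0.022,"ry": -0.0244,"rz": -0.0128},{"dx": -27.2,"dy": -24.8,"dz": -7,"rx": -0.022,"ry": -0.0244,"rz": -0.0128},{"dx": -27.2,"dy": -24.8,"dz": -7,"rx": -0.022,"ry": -0.0244,"rz": -0.0128},{"dx": -27.2,"dy": -24.8,"dz": -7,"rx": -0.022,"ry": -0.0244,"rz": -0.0128}]}}

```text
time_s: 0.77
position: [0.3966, 0.3154, 0.2555]
tcp_rot: [0.168, 0.977, 0.064, 0.115]
wrist_force: [0.9, 0.1, 0.3]
gripper_width: 0.0869
grip_force: 0.0
```

>>> {"fn": "play_rows", "kwargs": {"steps": [{"dx": -27.2,"dy": -24.8,"dz": -7,"rx": -0.022,"ry": -0.0244,"rz": -0.0128},{"dx": -27.2,"dy": -24.8,"dz": -7,"rx": -0.022,"ry": -0.0244,"rz": -0.0128},{"dx": -27.2,"dy": -24.8,"dz": -7,"rx": -0.022,"ry": -0.0244,"rz": -0.0128},{"dx": -27.2,"dy": -24.8,"dz": -7,"rx": -0.022,"ry": -0.0244,"rz": -0.0128},{"dx": -27.2,"dy": -24.8,"dz": -7,"rx": -0.022,"ry": -0.0244,"rz": -0.0128},{"dx": -27.2,"dy": -24.8,"dz": -7,"rx": -0.022,"ry": -0.0244,"rz": -0.0128},{"dx": -27.2,"dy": -24.8,"dz": -7,"rx": -0.022,"ry": -0.0244,"rz": -0.0128},{"dx": -27.2,"dy": -24.8,"dz": -7,"rx": -0.022,"ry": -0.0244,"rz": -0.0128}]}}

```text
time_s: 1.43
position: [0.5311, 0.1084, 0.311]
tcp_rot: [0.123, 0.966, 0.112, 0.196]
wrist_force: [0.7, -0.7, -0.7]
gripper_width: 0.0872
grip_force: 0.0
```

>>> {"fn": "play_rows", "kwargs": {"steps": [{},{},{}]}}

```text
invalid input
```

```bash
python3 - <<'E'
from h import *
from station import r
import cv2,pickle
s=r.get_state(); c=r.get_calibration("wrist"); im=r.grab_frame("wrist")
pickle.dump((s,c,im),open("w1.pkl","wb"))
cv2.imwrite("pics/w1.png",cv2.resize(im[:,:,::-1],(800,600),interpolation=cv2.INTER_CUBIC))
p=np.load("head.npy");R1,p1=tool(p,np.deg2rad(144),[0,0,.191])
R,q=pose(s);print(s["time_s"],s["joint_pos"],q,p1,Ro.from_matrix(R.T@R1).as_rotvec(),c["camera_matrix"],c["k1"])
print("cam in tool",R.T@(-np.array(c["R"]).T@c["t"]-q),np.round(np.array(c["R"])@R,3))
E
```

```text
1.4333 [-0.04030611 -0.30063889 -0.11071746  1.9289209  -0.15720698  1.07225756
  1.20838854] [0.53112513 0.10842931 0.31101937] [0.52427877 0.05452968 0.32541085] [-0.04017555 -0.05557885 -0.01825351] [[269.51606418   0.         253.26124366]
 [  0.         269.51606418 192.15830795]
 [  0.           0.           1.        ]] -0.031573874794022336
cam in tool [ 8.29642422e-02  6.86647287e-05 -1.88523659e-01] [[-0.     1.     0.001]
 [-0.954  0.    -0.301]
 [-0.301 -0.001  0.954]]
```

View pics/w1.png

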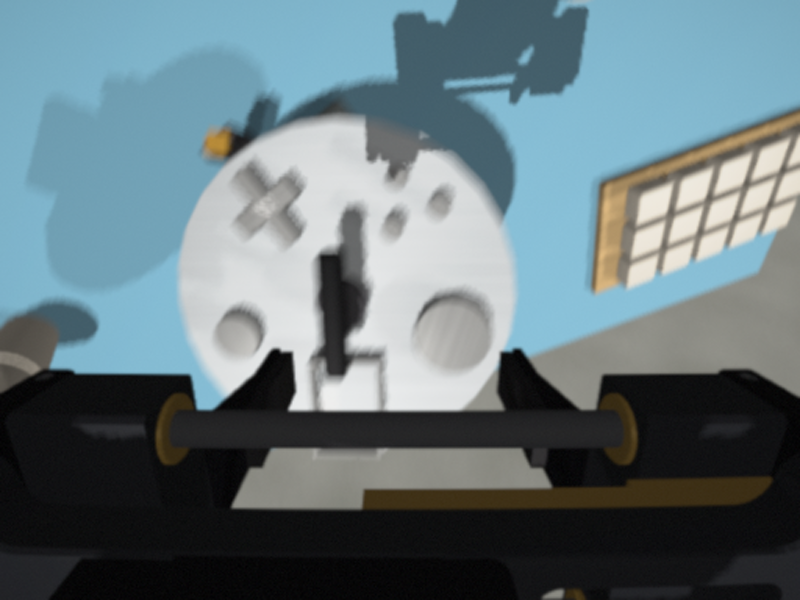

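```bash
python3 - <<'E'
from h import *
import pickle
s,c,im=pickle.load(open("w1.pkl","rb")); print("dq",np.round(s["dq"],3))
W=np.array([[453,329],[267,204],[239,332],[333,313]])/1.5625-.5
F=np.array([st(1),st(3),st(4),[0,0,.062]])
p0=np.load("head.npy")
th=np.deg2rad(144)
print("res with old",np.round(proj(c,tur(p0,th,F))-W,1).tolist())
f=least_squares(lambda p:(proj(c,tur(p,th,F))-W).ravel(),p0);print(f.x,np.degrees(f.x[2]),f.cost,np.round(f.fun.reshape(-1,2),1).tolist())
f=least_squares(lambda p:(proj(c,tur(p,p[3],F))-W).ravel(),np.r_[p0,th]);print(f.x,np.degrees(f.x[2:]),f.cost)
R1,p1=tool(f.x,th,[0,0,.031+.05]); print(p1); rows(*pose(s),R1,p1,6)
E
```

```text
dq [ 0.692  0.002  0.435 -0.071 -0.519 -0.176  1.418]
res with old [[4.6, 3.5], [3.3, 0.1], [2.5, 1.9], [3.4, 2.3]]
[0.60812541 0.08817837 0.40500253] 23.204935528911037 6.788426977045777 [[2.5, 1.4], [-1.0, -1.7], [-0.5, 1.0], [-0.4, 0.6]]
[0.60821968 0.08806063 0.39039233 2.52589361] [ 22.36783282 144.7230431 ] 6.70941373668089
[0.5707669  0.07264831 0.23014806]
6 rows: mm [-2.48 -8.17 13.71] rad [-0.0065 -0.0094 -0.0027] |d| 16.2 deg 0.67 mid [[0.544, 0.096, 0.284], [0.557, 0.084, 0.257]]
```

>>> {"fn": "play_rows", "kwargs": {"steps": [{"dx": 0},{"dx": 0},{"dx": 0}]}}

```text
invalid input
```

```bash
python3 - <<'E'
from h import *
from station import r
s=r.get_state(); print(np.round(s["joint_pos"],3),np.round(s["dq"],3),s["position"])
p=np.load("head.npy")
for x in (p,[.6082,.0881,.392]):
    R1,p1=tool(x,np.deg2rad(144),[0,0,.031+.08]); print(p1); rows(*pose(s),R1,p1,6)
E
```

```text
[-0.035 -0.301 -0.099  1.928 -0.154  1.07   1.214] [-0.067 -0.001 -0.001  0.006  0.091  0.036 -0.269] [0.53429499 0.09875364 0.31250756]
[0.56122961 0.06984748 0.25612882]
6 rows: mm [-1.8  -6.31  9.41] rad [-0.0074 -0.008  -0.0044] |d| 11.5 deg 0.67 mid [[0.543, 0.089, 0.294], [0.552, 0.079, 0.275]]
[0.55690985 0.06689692 0.25612882]
6 rows: mm [-1.3  -6.91  9.02] rad [-0.0074 -0.008  -0.0043] |d| 11.4 deg 0.67 mid [[0.541, 0.088, 0.294], [0.549, 0.077, 0.275]]
```

>>> {"fn": "play_rows", "kwargs": {"steps": [{"dx": -1.5,"dy": -6.6,"dz": 9.2,"rx": -0.0074,"ry": -0.008,"rz": -0.0043},{"dx": -1.5,"dy": -6.6,"dz": 9.2,"rx": -0.0074,"ry": -0.008,"rz": -0.0043},{"dx": -1.5,"dy": -6.6,"dz": 9.2,"rx": -0.0074,"ry": -0.008,"rz": -0.0043},{"dx": -1.5,"dy": -6.6,"dz": 9.2,"rx": -0.0074,"ry": -0.008,"rz": -0.0043},{"dx": -1.5,"dy": -6.6,"dz": 9.2,"rx": -0.0074,"ry": -0.008,"rz": -0.0043},{"dx": -1.5,"dy": -6.6,"dz": 9.2,"rx": -0.0074,"ry": -0.008,"rz": -0.0043},{"dx": 0,"dy": 0,"dz": 0,"rx": 0,"ry": 0,"rz": 0},{"dx": 0,"dy": 0,"dz": 0,"rx": 0,"ry": 0,"rz": 0}]}}

```text
time_s: 2.15
position: [0.5541, 0.0805, 0.2533]
tcp_rot: [0.11, 0.961, 0.128, 0.221]
wrist_force: [0.7, -0.2, -0.5]
gripper_width: 0.0871
grip_force: 0.0
```

```bash
python3 - <<'E'
from h import *
from station import r
s=r.get_state(); print(np.round(s["joint_pos"],3),np.round(s["dq"],3),s["position"])
p=np.load("head.npy")
R1,p1=tool(p,np.deg2rad(144),[0,0,.031+.08]); print(p1); rows(*pose(s),R1,p1,6)
E
```

```text
[-0.048 -0.278 -0.023  2.049 -0.222  0.89   1.369] [-0.001 -0.009 -0.017 -0.031 -0.002  0.001 -0.003] [0.55406285 0.08053774 0.25334702]
[0.56122961 0.06984748 0.25612882]
6 rows: mm [-1.71 -1.36 -0.21] rad [ 0.0006 -0.0019  0.0009] |d| 2.2 deg 0.13 mid [[0.556, 0.077, 0.254], [0.559, 0.073, 0.255]]
```

```bash
python3 - <<'E'
from h import *
from station import r
import cv2,pickle
s=r.get_state(); c=r.get_calibration("wrist"); im=r.grab_frame("wrist")
pickle.dump((s,c,im),open("w2.pkl","wb"))
cv2.imwrite("pics/w2.png",cv2.resize(im[:,:,::-1],(800,600),interpolation=cv2.INTER_CUBIC))
E
```

```text
(no output)
```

View pics/w2.png

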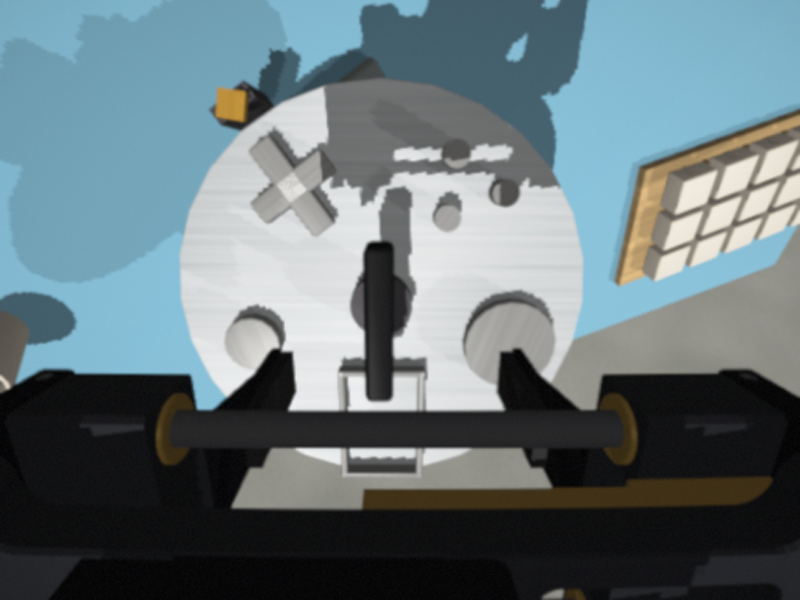

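The sharp wrist view shows disc68 at (508,343), disc42 at (251,342), the cross at (292,184), nest corners at (338,368), (427,368), (341,476), (424,476), the bar centreline at x≈379, and rim extremes at x = 180 and 583.

```bash
python3 - <<'E'
from h import *
import pickle
s,c,im=pickle.load(open("w2.pkl","rb"))
k=1.5625
W=np.array([[508,342],[292,184],[251,343],[338,368],[427,368],[341,476],[424,476]])/k-.5
F=np.array([st(1),st(3),st(4),NC[2],NC[3],NC[1],NC[0]])
a=np.linspace(0,2*np.pi,180);rim=np.c_[.15*np.cos(a),.15*np.sin(a),0*a]
p0=np.load("head.npy");th=np.deg2rad(144)
def res(p,th):
    u=proj(c,tur(p,th,rim)); h=proj(c,tur(p,th,[[0,0,.062]]))
    return np.r_[(proj(c,tur(p,th,F))-W).ravel(),u[:,0].min()-180/k+.5,u[:,0].max()-583/k+.5,u[:,1].min()-79/k+.5,h[0,0]-379.5/k+.5]
np.set_printoptions(suppress=True,precision=4)
print("old",np.round(res(p0,th),1))
f=least_squares(lambda p:res(p[:3],th),p0);print(f.x,np.degrees(f.x[2]),f.cost,np.round(f.fun,1))
g=least_squares(lambda p:res(p[:3],p[3]),np.r_[p0,th]);print(g.x,np.degrees(g.x[2:]),g.cost)
# free full 6-dof tilt, as a check of the camera pose
def res6(q):
    R,t=head(p0); R=Ro.from_rotvec(q[:3]).as_matrix()@R@rz(th); t=t+q[3:]
    T=lambda X:np.asarray(X)@R.T+t
    u=proj(c,T(rim)); h=proj(c,T([[0,0,.062]]))
    return np.r_[(proj(c,T(F))-W).ravel(),u[:,0].min()-180/k+.5,u[:,0].max()-583/k+.5,u[:,1].min()-79/k+.5,h[0,0]-379.5/k+.5]
e=least_squares(res6,np.zeros(6));print("6dof",e.x,e.cost,np.round(e.fun,1))
np.save("head2.npy",f.x)
R1,p1=tool(f.x,th,[0,0,.111]);print(p1);rows(*pose(s),R1,p1,2)
R1,p2=tool(f.x,th,[0,0,.031]);print(p2);rows(R1,p1,R1,p2,6)
E
```

```text
old [3.9 3.5 2.3 3.6 3.2 2.1 2.1 2.7 1.3 2.9 2.8 1.2 1.  1.4 1.8 2.9 0.2 2.3]
[0.6089 0.0894 0.3892] 22.30121079876857 17.290916353899696 [ 2.5  2.2 -0.2  0.8  0.4  0.5 -0.2  1.4 -0.5  1.7  0.4  0.6 -0.9  0.9
 -1.4  2.  -3.1 -0.1]
[0.6088 0.0894 0.3722 2.5285] [ 21.3261 144.8713] 16.797927175191905
6dof [-0.0132 -0.0275 -0.0103 -0.0015 -0.0015 -0.0043] 3.517418586095415 [ 1.2  0.   0.3  0.7  0.9 -0.5 -0.1  0.1 -1.   0.   0.6  0.4 -0.7  0.2
 -0.1 -1.  -1.  -0.2]
[0.5576 0.0683 0.2561]
2 rows: mm [-3.75 -5.07 -1.6 ] rad [ 0.0026 -0.0062  0.0044] |d| 6.5 deg 0.46 mid [[0.554, 0.081, 0.253], [0.556, 0.074, 0.255]]
[0.5946 0.0835 0.1868]
6 rows: mm [ 0.    0.   13.33] rad [0. 0. 0.] |d| 13.3 deg 0.0 mid [[0.57, 0.073, 0.233], [0.582, 0.078, 0.21]]
```

>>> {"fn": "play_rows", "kwargs": {"steps": [{"dx": -3.7,"dy": -5.1,"dz": -1.6,"rx": 0.0026,"ry": -0.006,"rz": 0.0044},{"dx": -3.7,"dy": -5.1,"dz": -1.6,"rx": 0.0026,"ry": -0.006,"rz": 0.0044},{"dx": 0,"dy": 0,"dz": 13.3,"rx": 0,"ry": 0,"rz": 0},{"dx": 0,"dy": 0,"dz": 13.3,"rx": 0,"ry": 0,"rz": 0},{"dx": 0,"dy": 0,"dz": 13.3,"rx": 0,"ry": 0,"rz": 0},{"dx": 0,"dy": 0,"dz": 13.3,"rx": 0,"ry": 0,"rz": 0},{"dx": 0,"dy": 0,"dz": 13.3,"rx": 0,"ry": 0,"rz": 0},{"dx": 0,"dy": 0,"dz": 13.3,"rx": 0,"ry": 0,"rz": 0}]}}

```text
time_s: 2.87
position: [0.5961, 0.0831, 0.1884]
tcp_rot: [0.115, 0.959, 0.126, 0.228]
wrist_force: [-0.5, -0.7, 0.0]
gripper_width: 0.0874
grip_force: 0.0
```

>>> {"fn": "play_rows", "kwargs": {"hand": 0.35, "squeeze": 5, "steps": [{"dx": 0,"dy": 0,"dz": 0,"rx": 0,"ry": 0,"rz": 0},{"dx": 0,"dy": 0,"dz": 0,"rx": 0,"ry": 0,"rz": 0},{"dx": 0,"dy": 0,"dz": 0,"rx": 0,"ry": 0,"rz": 0},{"dx": 0,"dy": 0,"dz": 0,"rx": 0,"ry": 0,"rz": 0}]}}

```text
time_s: 3.2
position: [0.5958, 0.0831, 0.1894]
tcp_rot: [0.115, 0.959, 0.126, 0.228]
wrist_force: [0.4, -0.8, -0.3]
gripper_width: 0.0682
grip_force: 0.0
```

```bash
python3 - <<'E'
from h import *
from station import r
s=r.get_state(); print(np.round(s["joint_pos"],3),s["position"],s["wrist_force"],s["gripper_width"])
p=np.load("head2.npy")
R1,p1=tool(p,np.deg2rad(144),[0,0,.031]); print(p1); rows(*pose(s),R1,p1,2)
import cv2
im=r.grab_frame("wrist")
cv2.imwrite("pics/w3.png",cv2.resize(im[:,:,::-1],(800,600),interpolation=cv2.INTER_CUBIC))
E
```

```text
[-0.056 -0.148 -0.026  2.079 -0.237  0.717  1.39 ] [0.59578435 0.08307375 0.18944834] [ 0.3874384  -0.79710968 -0.31481543] 0.06821852327742628
[0.59459886 0.08350596 0.18684679]
2 rows: mm [ 1.11 -0.28  0.89] rad [0.0006 0.0018 0.0005] |d| 1.4 deg 0.11 mid [[0.596, 0.083, 0.189], [0.595, 0.083, 0.188]]
```

View pics/w3.png

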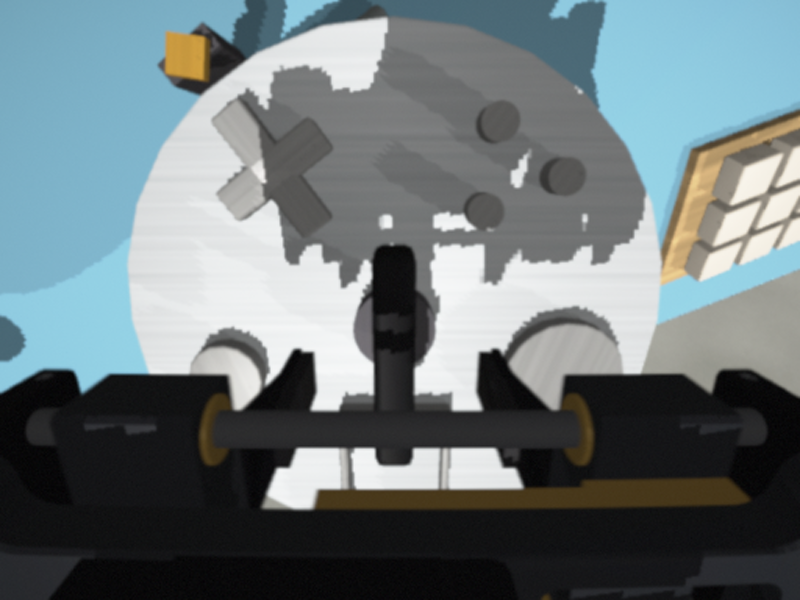

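The bar is centred at x≈394–395 and the fingers at ≈397, so the tool is about 0.7 mm off. I correct that and close to a loose fork.

>>> {"fn": "play_rows", "kwargs": {"hand": 0.245, "steps": [{"dx": 1,"dy": -0.7,"dz": 1.5,"rx": 0,"ry": 0,"rz": 0},{"dx": 0,"dy": 0,"dz": 0,"rx": 0,"ry": 0,"rz": 0},{"dx": 0,"dy": 0,"dz": 0,"rx": 0,"ry": 0,"rz": 0},{"dx": 0,"dy": 0,"dz": 0,"rx": 0,"ry": 0,"rz": 0},{"dx": 0,"dy": 0,"dz": 0,"rx": 0,"ry": 0,"rz": 0},{"dx": 0,"dy": 0,"dz": 0,"rx": 0,"ry": 0,"rz": 0},{"dx": 0,"dy": 0,"dz": 0,"rx": 0,"ry": 0,"rz": 0},{"dx": 0,"dy": 0,"dz": 0,"rx": 0,"ry": 0,"rz": 0}]}}

```text
time_s: 3.92
position: [0.595, 0.0833, 0.1861]
tcp_rot: [0.115, 0.959, 0.126, 0.227]
wrist_force: [-1.0, 1.1, 0.0]
gripper_width: 0.0225
grip_force: 0.0
```

>>> {"fn": "play_rows", "kwargs": {"steps": [{"dx": 0,"dy": 0,"dz": 0,"rx": 0,"ry": 0,"rz": 0.06},{"dx": 0,"dy": 0,"dz": 0,"rx": 0,"ry": 0,"rz": 0.06},{"dx": 0,"dy": 0,"dz": 0,"rx": 0,"ry": 0,"rz": 0.06},{"dx": 0,"dy": 0,"dz": 0,"rx": 0,"ry": 0,"rz": 0.06}]}}

```text
time_s: 4.25
position: [0.595, 0.0833, 0.186]
tcp_rot: [0.23, 0.938, 0.153, 0.21]
wrist_force: [-0.8, -0.2, 0.9]
gripper_width: 0.0216
grip_force: 6.4
```

>>> {"fn": "play_rows", "kwargs": {"squeeze": 45, "steps": [{"dx": 0,"dy": 0,"dz": 0,"rx": 0,"ry": 0,"rz": 0.08},{"dx": 0,"dy": 0,"dz": 0,"rx": 0,"ry": 0,"rz": 0.08},{"dx": 0,"dy": 0,"dz": 0,"rx": 0,"ry": 0,"rz": 0.08},{"dx": 0,"dy": 0,"dz": 0,"rx": 0,"ry": 0,"rz": 0.08},{"dx": 0,"dy": 0,"dz": 0,"rx": 0,"ry": 0,"rz": 0.08},{"dx": 0,"dy": 0,"dz": 0,"rx": 0,"ry": 0,"rz": 0.08},{"dx": 0,"dy": 0,"dz": 0,"rx": 0,"ry": 0,"rz": 0.08},{"dx": 0,"dy": 0,"dz": 0,"rx": 0,"ry": 0,"rz": 0.08}]}}

```text
time_s: 4.92
position: [0.5953, 0.0839, 0.1864]
tcp_rot: [0.513, 0.818, 0.211, 0.151]
wrist_force: [1.5, 0.9, 1.1]
gripper_width: 0.022
grip_force: 3.8
```

>>> {"fn": "play_rows", "kwargs": {"steps": [{"dx": 0,"dy": 0,"dz": 0,"rx": 0,"ry": 0,"rz": 0.08},{"dx": 0,"dy": 0,"dz": 0,"rx": 0,"ry": 0,"rz": 0.08},{"dx": 0,"dy": 0,"dz": 0,"rx": 0,"ry": 0,"rz": 0.08},{"dx": 0,"dy": 0,"dz": 0,"rx": 0,"ry": 0,"rz": 0.08},{"dx": 0,"dy": 0,"dz": 0,"rx": 0,"ry": 0,"rz": 0.06},{"dx": 0,"dy": 0,"dz": 0,"rx": 0,"ry": 0,"rz": 0},{"dx": 0,"dy": 0,"dz": 0,"rx": 0,"ry": 0,"rz": 0}]}}

```text
time_s: 5.5
position: [0.595, 0.0832, 0.1861]
tcp_rot: [0.657, 0.708, 0.236, 0.109]
wrist_force: [0.4, 0.1, -0.4]
gripper_width: 0.0211
grip_force: 0.0
```

```bash
python3 - <<'E'
from h import *
from station import r
s=r.get_state(); print(np.round(s["joint_pos"],3),s["position"],s["wrist_force"],s["wrist_torque"],s["gripper_width"])
p=np.load("head2.npy")
for th in (72,):
    R1,p1=tool(p,np.deg2rad(th),[0,0,.031]); print(p1); rows(*pose(s),R1,p1,1)
import cv2
im=r.grab_frame("wrist")
cv2.imwrite("pics/w4.png",cv2.resize(im[:400,:,::-1],(400,300)))
E
```

```text
[ 0.071 -0.142 -0.143  2.079 -0.268  0.716  0.158] [0.59502602 0.08320284 0.18607432] [ 0.35628509  0.14978055 -0.43762288] [-0.3038611   0.55233109 -0.01725964] 0.021074035340677734
[0.59459886 0.08350596 0.18684679]
1 rows: mm [ 0.47  0.   -0.81] rad [ 0.0019 -0.     -0.0006] |d| 0.9 deg 0.11 mid [[0.595, 0.083, 0.186], [0.595, 0.083, 0.186]]
```

>>> {"fn": "play_rows", "kwargs": {"steps": [{"dx": 0,"dy": 0,"dz": 0,"rx": 0,"ry": 0,"rz": 0.08},{"dx": 0,"dy": 0,"dz": 0,"rx": 0,"ry": 0,"rz": 0.08},{"dx": 0,"dy": 0,"dz": 0,"rx": 0,"ry": 0,"rz": 0.08},{"dx": 0,"dy": 0,"dz": 0,"rx": 0,"ry": 0,"rz": 0.08},{"dx": 0,"dy": 0,"dz": 0,"rx": 0,"ry": 0,"rz": 0.08},{"dx": 0,"dy": 0,"dz": 0,"rx": 0,"ry": 0,"rz": 0.08},{"dx": 0,"dy": 0,"dz": 0,"rx": 0,"ry": 0,"rz": 0.08},{"dx": 0,"dy": 0,"dz": 0,"rx": 0,"ry": 0,"rz": 0.08}]}}

```text
time_s: 6.22
position: [0.5963, 0.0842, 0.1873]
tcp_rot: [0.847, 0.464, 0.259, 0.03]
wrist_force: [3.6, 2.4, -0.2]
gripper_width: 0.0214
grip_force: 7.3
```

>>> {"fn": "play_rows", "kwargs": {"steps": [{"dx": 0,"dy": 0,"dz": 0,"rx": 0,"ry": 0,"rz": 0.08},{"dx": 0,"dy": 0,"dz": 0,"rx": 0,"ry": 0,"rz": 0.08},{"dx": 0,"dy": 0,"dz": 0,"rx": 0,"ry": 0,"rz": 0.08},{"dx": 0,"dy": 0,"dz": 0,"rx": 0,"ry": 0,"rz": 0.08},{"dx": 0,"dy": 0,"dz": 0,"rx": 0,"ry": 0,"rz": 0.08},{"dx": 0,"dy": 0,"dz": 0,"rx": 0,"ry": 0,"rz": 0.08},{"dx": 0,"dy": 0,"dz": 0,"rx": 0,"ry": 0,"rz": 0.08},{"dx": 0,"dy": 0,"dz": 0,"rx": 0,"ry": 0,"rz": 0.06}]}}

```text
time_s: 6.88
position: [0.595, 0.0833, 0.186]
tcp_rot: [0.948, 0.183, 0.255, -0.051]
wrist_force: [-0.5, -0.1, 0.2]
gripper_width: 0.0212
grip_force: 0.0
```

>>> {"fn": "play_rows", "kwargs": {"hand": 0.45, "steps": [{"dx": 0,"dy": 0,"dz": 0,"rx": 0,"ry": 0,"rz": 0},{"dx": 0,"dy": 0,"dz": 0,"rx": 0,"ry": 0,"rz": 0},{"dx": 0,"dy": 0,"dz": 0,"rx": 0,"ry": 0,"rz": 0},{"dx": 0,"dy": 0,"dz": 0,"rx": 0,"ry": 0,"rz": 0}]}}

```text
time_s: 7.22
position: [0.595, 0.0833, 0.186]
tcp_rot: [0.948, 0.185, 0.255, -0.051]
wrist_force: [0.3, -0.2, 0.5]
gripper_width: 0.0368
grip_force: 0.0
```

```bash
python3 - <<'E'
from h import *
from station import r
s=r.get_state(); print(np.round(s["joint_pos"],3),s["position"],s["wrist_force"],s["gripper_width"])
p=np.load("head2.npy")
R1,p1=tool(p,0,[0,0,.031]); rows(*pose(s),R1,p1,1)
# via: 110 mm above the face, then above the box (known at .483,-.302, yaw -.4207)
R2,p2=tool(p,0,[0,0,.131]); rows(*pose(s),R2,p2,3)
E
```

```text
[ 0.196 -0.141 -0.258  2.075 -0.297  0.72  -1.078] [0.59497027 0.08334516 0.18604861] [ 0.34225059 -0.23562829  0.48059095] 0.036808950627932595
1 rows: mm [ 0.15 -0.29 -0.83] rad [ 0.0004 -0.0017 -0.0043] |d| 0.9 deg 0.27 mid [[0.595, 0.083, 0.186], [0.595, 0.083, 0.186]]
3 rows: mm [  0.09  -0.09 -33.61] rad [ 0.0001 -0.0006 -0.0014] |d| 33.6 deg 0.09 mid [[0.579, 0.077, 0.215], [0.564, 0.071, 0.244]]
```

>>> {"fn": "play_rows", "kwargs": {"hand": 0.9, "steps": [{"dx": 0,"dy": 0,"dz": -27,"rx": 0,"ry": 0,"rz": 0},{"dx": 0,"dy": 0,"dz": -27,"rx": 0,"ry": 0,"rz": 0},{"dx": 0,"dy": 0,"dz": -27,"rx": 0,"ry": 0,"rz": 0},{"dx": 0,"dy": 0,"dz": 0,"rx": 0,"ry": 0,"rz": 0},{"dx": 0,"dy": 0,"dz": 0,"rx": 0,"ry": 0,"rz": 0}]}}

```text
time_s: 7.63
position: [0.5581, 0.0676, 0.2583]
tcp_rot: [0.948, 0.184, 0.256, -0.05]
wrist_force: [0.9, -0.0, -0.6]
gripper_width: 0.0647
grip_force: 0.0
```

```bash
cat > g.py <<'E'
import sys,pickle
from h import *
from station import r
s=r.get_state(); c=r.get_calibration("wrist"); im=r.grab_frame("wrist")
pickle.dump((s,c,im),open(sys.argv[1]+".pkl","wb"))
print(np.round(s["joint_pos"],3),s["position"],np.abs(s["dq"]).max())
E
python3 - <<'E'
import sys; sys.argv=["","w5"]
exec(open("g.py").read())
R1=rz(-.4207)@np.diag([1,-1,-1.]); 
rows(*pose(s),R1,np.array([.483,-.302,.17]),14)
E
```

```text
[ 0.212 -0.281 -0.216  2.041 -0.315  0.898 -1.059] [0.55811688 0.06757172 0.25829614] 0.036597632099493106
14 rows: mm [-7.14 27.47  3.53] rad [-0.0152 -0.0357  0.0561] |d| 28.6 deg 3.91 mid [[0.572, -0.042, 0.231], [0.549, -0.178, 0.196]]
```

>>> {"fn": "play_rows", "kwargs": {"steps": [{"dx": -7.1,"dy": 27.5,"dz": 3.5,"rx": -0.0152,"ry": -0.0357,"rz": 0.0561},{"dx": -7.1,"dy": 27.5,"dz": 3.5,"rx": -0.0152,"ry": -0.0357,"rz": 0.0561},{"dx": -7.1,"dy": 27.5,"dz": 3.5,"rx": -0.0152,"ry": -0.0357,"rz": 0.0561},{"dx": -7.1,"dy": 27.5,"dz": 3.5,"rx": -0.0152,"ry": -0.0357,"rz": 0.0561},{"dx": -7.1,"dy": 27.5,"dz": 3.5,"rx": -0.0152,"ry": -0.0357,"rz": 0.0561},{"dx": -7.1,"dy": 27.5,"dz": 3.5,"rx": -0.0152,"ry": -0.0357,"rz": 0.0561},{"dx": -7.1,"dy": 27.5,"dz": 3.5,"rx": -0.0152,"ry": -0.0357,"rz": 0.0561}]}}

```text
time_s: 8.27
position: [0.5624, -0.1252, 0.2049]
tcp_rot: [0.991, -0.013, 0.128, -0.026]
wrist_force: [0.8, 0.1, -0.7]
gripper_width: 0.0785
grip_force: 0.0
```

>>> {"fn": "play_rows", "kwargs": {"hand": 1, "steps": [{"dx": -7.1,"dy": 27.5,"dz": 3.5,"rx": -0.0152,"ry": -0.0357,"rz": 0.0561},{"dx": -7.1,"dy": 27.5,"dz": 3.5,"rx": -0.0152,"ry": -0.0357,"rz": 0.0561},{"dx": -7.1,"dy": 27.5,"dz": 3.5,"rx": -0.0152,"ry": -0.0357,"rz": 0.0561},{"dx": -7.1,"dy": 27.5,"dz": 3.5,"rx": -0.0152,"ry": -0.0357,"rz": 0.0561},{"dx": -7.1,"dy": 27.5,"dz": 3.5,"rx": -0.0152,"ry": -0.0357,"rz": 0.0561},{"dx": -7.1,"dy": 27.5,"dz": 3.5,"rx": -0.0152,"ry": -0.0357,"rz": 0.0561},{"dx": -7.1,"dy": 27.5,"dz": 3.5,"rx": -0.0152,"ry": -0.0357,"rz": 0.0561}]}}

```text
time_s: 8.85
position: [0.4814, -0.3022, 0.1659]
tcp_rot: [0.978, -0.209, -0.005, -0.0]
wrist_force: [-0.3, 0.5, 0.5]
gripper_width: 0.0871
grip_force: 0.0
```

>>> {"fn": "play_rows", "kwargs": {"steps": [{"dx": 0,"dy": 0,"dz": 0,"rx": 0,"ry": 0,"rz": 0},{"dx": 0,"dy": 0,"dz": 0,"rx": 0,"ry": 0,"rz": 0},{"dx": 0,"dy": 0,"dz": 0,"rx": 0,"ry": 0,"rz": 0}]}}

```text
time_s: 9.1
position: [0.4825, -0.3007, 0.1669]
tcp_rot: [0.978, -0.208, -0.003, -0.001]
wrist_force: [0.5, -0.2, -0.8]
gripper_width: 0.0873
grip_force: 0.0
```

```bash
python3 g.py w6; python3 - <<'E'
from h import *
import pickle,cv2
s,c,im=pickle.load(open("w6.pkl","rb")); s5,c5,im5=pickle.load(open("w5.pkl","rb"))
R1=rz(-.4207)@np.diag([1,-1,-1.]); rows(*pose(s),R1,np.array([.483,-.302,.17]),1)
q=proj(c,[[.483,-.302,.06]]);n=np.array([tur(np.load("head2.npy"),0,[[-.1,0,.012]])[0]]);m=proj(c5,n);print(q,m)
def crop(im,ctr,w=130,h=190,sc=3):
    x=int(np.clip(ctr[0]-w/2,0,512-w));y=int(np.clip(ctr[1]-h/2,0,384-h))
    k=cv2.resize(im[y:y+h,x:x+w,::-1],None,fx=sc,fy=sc,interpolation=cv2.INTER_CUBIC);print("origin",x,y);return k
cv2.imwrite("pics/m1.png",np.hstack([crop(im5,m[0]),np.zeros((570,10,3),np.uint8),crop(im,q[0])]))
E
```

```text
[ 0.492  0.17   0.021  1.694 -0.003  1.284 -1.476] [ 0.48249272 -0.300713    0.16690497] 0.01873474842818276
1 rows: mm [ 0.97  0.97 -3.1 ] rad [-0.0003  0.0063  0.0018] |d| 3.4 deg 0.37 mid [[0.482, -0.301, 0.167], [0.482, -0.301, 0.167]]
[[254.17776167 182.51704026]] [[252.54895734 264.85198706]]
origin 187 169
origin 189 87
```

View pics/m1.png

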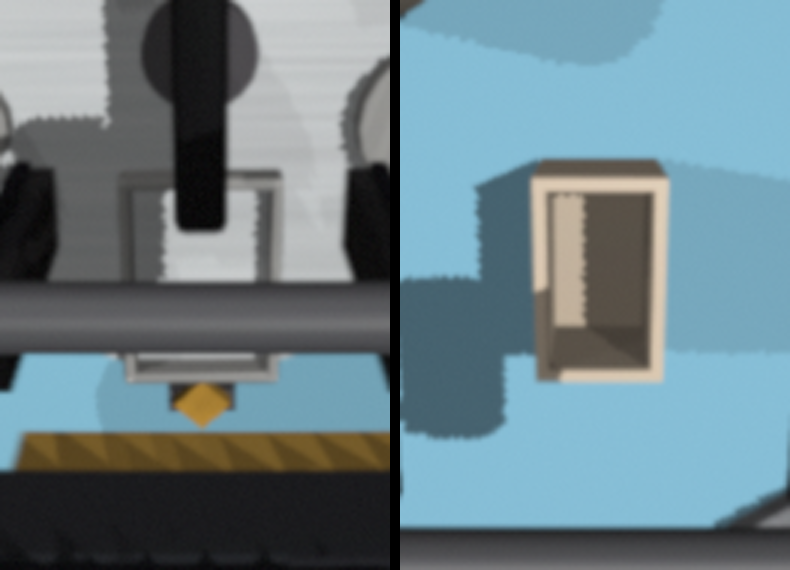

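The left view shows the nest home at the pointer (tip at (201,400)), with outer corners at (119,171), (282,171), (126,382), (278,382). The right view shows the box rim corners at (131,177), (269,177), (137,382), (263,382) in that panel.

```bash
python3 - <<'E'
from h import *
import pickle
np.set_printoptions(suppress=True,precision=4)
s5,c5,_=pickle.load(open("w5.pkl","rb")); s6,c6,_=pickle.load(open("w6.pkl","rb"))
# image: right=+tool y ; down=-tool x.  tool x=x_t, tool y=-y_t
WN=np.array([[119,171],[282,171],[126,382],[278,382]])/3+[187,169]-.5
WB=np.array([[131,177],[269,177],[137,382],[263,382]])/3+[189,87]-.5
FN=NC[[2,3,1,0]]   # inner +y_t (left), inner -y_t(right), outer left, outer right
FB=np.array([[.04,.025,.06],[.04,-.025,.06],[-.04,.025,.06],[-.04,-.025,.06]])
p0=np.load("head2.npy")
f=least_squares(lambda p:(proj(c5,tur(p,0,FN))-WN).ravel(),p0);print("head",f.x,f.cost,np.round(f.fun,1))
p3=least_squares(lambda q:(proj(c5,tur(np.r_[q,.389],0,FN))-WN).ravel(),p0[:2]);print(p3.x,p3.cost)
b=least_squares(lambda p:(proj(c6,FB@rz(p[2]).T+[p[0],p[1],0])-WB).ravel(),[.483,-.302,-.42]);print("box",b.x,b.cost,np.round(b.fun,1))
def six(c,s,F,W,R0,t0):
    def fn(q): return (proj(c,F@(R0@Ro.from_rotvec(q[:3]).as_matrix()).T+t0+R0@q[3:])-W).ravel()
    g=least_squares(fn,np.zeros(6)); return g
R,t=head(f.x); g=six(c5,s5,FN,WN,R,t);print("nest 6dof corr (turret axes)",g.x,g.cost)
g=six(c6,s6,FB,WB,rz(b.x[2]),np.r_[b.x[:2],0]);print("box 6dof corr (box axes)",g.x,g.cost)
np.save("box.npy",b.x);np.save("head5.npy",f.x)
rows(*pose(s6),rz(b.x[2])@np.diag([1,-1,-1.]),np.r_[b.x[:2],.12],2)
E
```

```text
head [0.6124 0.0893 0.3883] 3.096710379242932 [-0.7  1.2  0.9  0.9 -0.4 -1.   0.1 -1.2]
[0.6124 0.0894] 3.098712397576015
box [ 0.4842 -0.3038 -0.4181] 0.07019986083654133 [ 0.1  0.1 -0.   0.1 -0.2 -0.1  0.2 -0.2]
nest 6dof corr (turret axes) [-0.0151  0.0884  0.0032 -0.0044  0.0001 -0.0143] 0.01916455833347856
box 6dof corr (box axes) [-0.0065  0.0056  0.0004 -0.0003 -0.0004  0.0002] 0.05504819205842897
2 rows: mm [ 1.5   1.05 23.45] rad [-0.0001  0.0031 -0.0004] |d| 23.5 deg 0.18 mid [[0.482, -0.301, 0.167], [0.483, -0.302, 0.143]]
```

```bash
python3 - <<'E'
from h import *
import pickle
np.set_printoptions(suppress=True,precision=4)
s5,c5,_=pickle.load(open("w5.pkl","rb"))
FN=NC[[2,3,1,0]]
for y in (175,178):
    WN=np.array([[121,y],[281,y],[126,382],[278,382]])/3+[187,169]-.5
    def h(p):R,t=head(p);return t
    f=least_squares(lambda p:(proj(c5,tur(p,0,FN))-WN).ravel(),[.61,.09,.39]);print("head",f.x,f.cost,np.round(f.fun,1))
    def fz(p):
        R,t=head(p);return (proj(c5,FN@R.T+t+R@[0,0,p[3]])-WN).ravel()
    f=least_squares(fz,[.61,.09,.39,0]);print("with height",f.x,f.cost,np.round(f.fun,1))
E
```

```text
head [0.6117 0.0888 0.3869] 2.255222159381885 [-1.3  0.5  1.4  0.3 -0.4 -0.3  0.2 -0.5]
with height [ 0.6108  0.0884  0.3869 -0.0019] 2.171796812088782 [-1.1  0.6  1.3  0.5 -0.2 -0.5  0.1 -0.7]
head [0.6111 0.0886 0.387 ] 1.9563109500584632 [-1.3  0.   1.4 -0.2 -0.4  0.2  0.2 -0. ]
with height [ 0.6085  0.0875  0.3869 -0.0055] 1.2509330664471332 [-0.9  0.5  1.   0.3 -0.  -0.3 -0.1 -0.5]
```

>>> {"fn": "play_rows", "kwargs": {"steps": [{"dx": 1.5,"dy": 1.05,"dz": 23.4,"rx": 0,"ry": 0.003,"rz": -0.0004},{"dx": 1.5,"dy": 1.05,"dz": 23.4,"rx": 0,"ry": 0.003,"rz": -0.0004},{"dx": 0,"dy": 0,"dz": 20,"rx": 0,"ry": 0,"rz": 0},{"dx": 0,"dy": 0,"dz": 20,"rx": 0,"ry": 0,"rz": 0},{"dx": 0,"dy": 0,"dz": 20,"rx": 0,"ry": 0,"rz": 0},{"dx": 0,"dy": 0,"dz": 20,"rx": 0,"ry": 0,"rz": 0},{"dx": 0,"dy": 0,"dz": 12,"rx": 0,"ry": 0,"rz": 0},{"dx": 0,"dy": 0,"dz": 0,"rx": 0,"ry": 0,"rz": 0}]}}

```text
time_s: 9.82
position: [0.4827, -0.3028, 0.0268]
tcp_rot: [0.978, -0.207, -0.002, -0.0]
wrist_force: [-0.5, -0.2, -0.7]
gripper_width: 0.087
grip_force: 0.0
```

```bash
python3 - <<'E'
from h import *
from station import r
s=r.get_state(); b=np.load("box.npy"); print(s["position"])
rows(*pose(s),rz(b[2])@np.diag([1,-1,-1.]),np.r_[b[:2],.026],1)
E
```

```text
[ 0.48267302 -0.3027658   0.02677315]
1 rows: mm [1.78 0.29 0.77] rad [-0.0001  0.0034  0.0005] |d| 2.0 deg 0.19 mid [[0.483, -0.303, 0.027], [0.483, -0.303, 0.027]]
```

>>> {"fn": "play_rows", "kwargs": {"hand": 0.4, "squeeze": 20, "steps": [{"dx": 1.8,"dy": 0.3,"dz": 0.8,"rx": 0,"ry": 0.0034,"rz": 0.0005},{"dx": 0,"dy": 0,"dz": 0,"rx": 0,"ry": 0,"rz": 0},{"dx": 0,"dy": 0,"dz": 0,"rx": 0,"ry": 0,"rz": 0},{"dx": 0,"dy": 0,"dz": 0,"rx": 0,"ry": 0,"rz": 0},{"dx": 0,"dy": 0,"dz": 0,"rx": 0,"ry": 0,"rz": 0},{"dx": 0,"dy": 0,"dz": 0,"rx": 0,"ry": 0,"rz": 0},{"dx": 0,"dy": 0,"dz": 0,"rx": 0,"ry": 0,"rz": 0},{"dx": 0,"dy": 0,"dz": 0,"rx": 0,"ry": 0,"rz": 0}]}}

```text
time_s: 10.48
position: [0.4861, -0.3061, 0.0293]
tcp_rot: [0.978, -0.209, 0.003, 0.001]
wrist_force: [-0.3, 1.2, 2.2]
gripper_width: 0.0494
grip_force: 20.0
```

>>> {"fn": "play_rows", "kwargs": {"steps": [{"dx": 0,"dy": 0,"dz": 0,"rx": 0,"ry": 0,"rz": 0},{"dx": 0,"dy": 0,"dz": 0,"rx": 0,"ry": 0,"rz": 0},{"dx": 0,"dy": 0,"dz": 0,"rx": 0,"ry": 0,"rz": 0}]}}

```text
time_s: 10.73
position: [0.4862, -0.306, 0.0293]
tcp_rot: [0.978, -0.208, 0.003, 0.001]
wrist_force: [0.1, 1.8, 3.6]
gripper_width: 0.0497
grip_force: 20.0
```

```bash
python3 - <<'E'
from h import *
from station import r
s=r.get_state(); b=np.load("box.npy"); R,q=pose(s); print(q,s["grip_force"],s["gripper_width"],s["wrist_force"])
Bt=R.T@(np.r_[b[:2],0]-q); print("box origin in tool mm",Bt*1e3, "box z in tool",R.T@[0,0,1])
E
```

```text
[ 0.48617048 -0.30603685  0.02928591] 20.012696385383606 0.049676545157430106 [0.14699366 1.76329489 3.56541223]
box origin in tool mm [-2.92274447 -1.28992841 29.2686513 ] box z in tool [ 5.82986229e-03  5.60154099e-04 -9.99982849e-01]
```

>>> {"fn": "play_rows", "kwargs": {"squeeze": 25, "steps": [{"dx": 0,"dy": 0,"dz": -5,"rx": 0,"ry": 0,"rz": 0},{"dx": 0,"dy": 0,"dz": -15,"rx": 0,"ry": 0,"rz": 0},{"dx": 0,"dy": 0,"dz": -25,"rx": 0,"ry": 0,"rz": 0},{"dx": 0,"dy": 0,"dz": -25,"rx": 0,"ry": 0,"rz": 0},{"dx": 0,"dy": 0,"dz": -25,"rx": 0,"ry": 0,"rz": 0},{"dx": 0,"dy": 0,"dz": -25,"rx": 0,"ry": 0,"rz": 0},{"dx": 0,"dy": 0,"dz": 0,"rx": 0,"ry": 0,"rz": 0},{"dx": 0,"dy": 0,"dz": 0,"rx": 0,"ry": 0,"rz": 0}]}}

```text
time_s: 11.4
position: [0.4855, -0.3068, 0.1498]
tcp_rot: [0.978, -0.209, 0.003, 0.002]
wrist_force: [1.0, 0.4, -1.0]
gripper_width: 0.0494
grip_force: 25.0
```

>>> {"fn": "play_rows", "kwargs": {"steps": [{"dx": 0,"dy": 0,"dz": 0,"rx": 0,"ry": 0,"rz": 0},{"dx": 0,"dy": 0,"dz": 0,"rx": 0,"ry": 0,"rz": 0}]}}

```text
time_s: 11.57
position: [0.4837, -0.3053, 0.1466]
tcp_rot: [0.978, -0.209, 0.001, 0.001]
wrist_force: [-0.1, 0.8, -2.0]
gripper_width: 0.049
grip_force: 25.0
```

```bash
python3 g.py w7; python3 - <<'E'
from h import *
import pickle
s,c,im=pickle.load(open("w7.pkl","rb")); print(s["grip_force"],s["gripper_width"],s["wrist_force"])
R,q=pose(s); Tw=lambda X:np.asarray(X)@R.T+q
m=im.astype(int)
for dx in (-.006,-.003,0,.003): print(dx,np.round(proj(c,Tw([[.04+dx,y,-.031] for y in(-.025,0,.025)])),1).tolist(), np.round(proj(c,Tw([[-.04+dx,0,-.031]])),1).tolist())
for u in(235,253,270): print(u,[(v,*m[v,u]) for v in range(164,200,2)])
for v in (190,200,215):print(v,[(u,*m[v,u]) for u in list(range(200,226,2))+list(range(280,306,2))])
E
```

```text
[ 0.495  0.184  0.023  1.719 -0.004  1.237 -1.472] [ 0.48372411 -0.30533364  0.14662031] 0.005395939765906735
24.98921424150467 0.04900822833451957 [-0.13125342  0.75520628 -1.98664735]
-0.006 [[212.6, 191.4], [253.4, 191.3], [294.2, 191.3]] [[253.5, 299.7]]
-0.003 [[212.4, 186.7], [253.4, 186.6], [294.4, 186.6]] [[253.5, 296.2]]
0 [[212.1, 181.9], [253.4, 181.9], [294.6, 181.9]] [[253.5, 292.6]]
0.003 [[211.9, 177.1], [253.4, 177.1], [294.8, 177.1]] [[253.5, 289.0]]
235 [(164, np.int64(153), np.int64(215), np.int64(233)), (166, np.int64(138), np.int64(185), np.int64(204)), (168, np.int64(107), np.int64(103), np.int64(95)), (170, np.int64(105), np.int64(97), np.int64(86)), (172, np.int64(105), np.int64(97), np.int64(86)), (174, np.int64(105), np.int64(97), np.int64(86)), (176, np.int64(105), np.int64(97), np.int64(86)), (178, np.int64(105), np.int64(97), np.int64(86)), (180, np.int64(105), np.int64(96), np.int64(86)), (182, np.int64(105), np.int64(97), np.int64(86)), (184, np.int64(105), np.int64(97), np.int64(86)), (186, np.int64(164), np.int64(150), np.int64(133)), (188, np.int64(2
[... 5450 characters left out ...]
p.int64(70), np.int64(63), np.int64(57)), (280, np.int64(77), np.int64(71), np.int64(63)), (282, np.int64(71), np.int64(65), np.int64(57)), (284, np.int64(76), np.int64(69), np.int64(63)), (286, np.int64(98), np.int64(90), np.int64(79)), (288, np.int64(99), np.int64(91), np.int64(80)), (290, np.int64(100), np.int64(92), np.int64(81)), (292, np.int64(113), np.int64(126), np.int64(128)), (294, np.int64(149), np.int64(207), np.int64(226)), (296, np.int64(153), np.int64(215), np.int64(233)), (298, np.int64(153), np.int64(216), np.int64(233)), (300, np.int64(152), np.int64(216), np.int64(233)), (302, np.int64(153), np.int64(216), np.int64(233)), (304, np.int64(153), np.int64(216), np.int64(233))]
```

```bash
python3 - <<'E'
from h import *
np.set_printoptions(suppress=True,precision=3)
D=np.array([[.322,1.452,1.371,.279,.586,.195],[-.278,2.049,.89,.5541,.0805,.2533],[-.148,2.079,.717,.5958,.0831,.1894],[-.281,2.041,.898,.5581,.0676,.2583],[.17,1.694,1.284,.4825,-.3007,.1669],[.184,1.719,1.237,.4837,-.3053,.1466],[-.301,1.928,1.07,.5343,.0988,.3125]])
r=np.hypot(D[:,3],D[:,4])
def fk(L,j): a=j[...,0];b=a+j[...,1];c=b+j[...,2];return np.stack([L[0]*np.sin(a)+L[1]*np.sin(b)+L[2]*np.sin(c)+L[4],L[3]+L[0]*np.cos(a)+L[1]*np.cos(b)+L[2]*np.cos(c)],-1)
f=least_squares(lambda L:np.r_[(fk(np.r_[L,0],D[:,:3])-np.c_[r,D[:,5]]).ravel()],[.4,.4,.3,.3]);print(f.x,np.round(f.fun*1e3,1))
L=np.r_[f.x,0]
p=[.6103,.0889,.388]
for h in(0,.03,.06,.1):
    R,q=tool(p,0,[-.0972,0,.0295+h]); zt=R[:,2]; az=np.arctan2(q[1],q[0])
    tilt=np.arctan2(zt[0]*np.cos(az)+zt[1]*np.sin(az),-zt[2])
    g=least_squares(lambda j:np.r_[fk(L,j)-[np.hypot(*q[:2]),q[2]],j.sum()-np.pi+tilt],[-.1,2.1,.7]);print(h,q,np.degrees(tilt),g.x,g.cost)
E
```

```text
[0.485 0.509 0.419 0.257] [ 1.8  0.4 -0.3 -2.6  1.9 -1.1 -1.8 -1.9 -1.7  2.  -1.2  2.2  1.4  0.9]
0 [0.519 0.051 0.137] 28.959762534660307 [-0.297  2.309  0.625] 5.0366224917691154e-17
0.03 [0.505 0.046 0.163] 28.897957754209585 [-0.361  2.296  0.703] 9.725946219155541e-29
0.06 [0.491 0.04  0.189] 28.830593089875713 [-0.42   2.278  0.781] 4.1273367805952566e-26
0.1 [0.472 0.033 0.224] 28.73094916115596 [-0.49   2.247  0.884] 8.668605227379276e-24
```

```bash
cat >> h.py <<'E'
LL=np.array([.485,.509,.419,.257])
def fk(j): a=j[0];b=a+j[1];c=b+j[2];L=LL;return np.array([L[0]*np.sin(a)+L[1]*np.sin(b)+L[2]*np.sin(c),L[3]+L[0]*np.cos(a)+L[1]*np.cos(b)+L[2]*np.cos(c)])
def plan(R,q):
    zt=R[:,2]; az=np.arctan2(q[1],q[0]);tilt=np.arctan2(zt[0]*np.cos(az)+zt[1]*np.sin(az),-zt[2])
    return least_squares(lambda j:np.r_[fk(j)-[np.hypot(*q[:2]),q[2]],j.sum()-np.pi+tilt],[-.1,2.1,.7]).x
P=[.6103,.0889,.388]
E
python3 - <<'E'
from h import *
from station import r
np.set_printoptions(suppress=True,precision=3)
for d in(10,15,20):
    D=ry(-np.deg2rad(d))  # about tool y
    for sgn in(1,-1):
        D=ry(sgn*np.deg2rad(d))
        for h in(0,.03,.06):
            R,q=tool(P,0,[-.0972,0,.0295+h]); R=R@D; print(sgn*d,h,R[:,2],plan(R,q))
s=r.get_state();print(s["position"],s["tcp_rot"])
E
```

```text
10 0 [ 0.595  0.243 -0.766] [-0.403  2.464  0.403]
10 0.03 [ 0.595  0.243 -0.766] [-0.481  2.45   0.497]
10 0.06 [ 0.595  0.243 -0.766] [-0.552  2.43   0.589]
-10 0 [ 0.317  0.129 -0.94 ] [-0.174  2.153  0.827]
-10 0.03 [ 0.317  0.129 -0.94 ] [-0.23   2.142  0.894]
-10 0.06 [ 0.317  0.129 -0.94 ] [-0.281  2.127  0.962]
15 0 [ 0.655  0.268 -0.707] [-0.446  2.542  0.281]
15 0.03 [ 0.655  0.268 -0.707] [-0.534  2.527  0.385]
15 0.06 [ 0.655  0.268 -0.707] [-0.614  2.507  0.487]
-15 0 [ 0.24   0.098 -0.966] [-0.109  2.075  0.923]
-15 0.03 [ 0.24   0.098 -0.966] [-0.161  2.066  0.986]
-15 0.06 [ 0.24   0.098 -0.966] [-0.211  2.053  1.049]
20 0 [ 0.709  0.29  -0.643] [-0.476  2.618  0.148]
20 0.03 [ 0.709  0.29  -0.643] [-0.578  2.604  0.265]
20 0.06 [ 0.709  0.29  -0.643] [-0.67   2.584  0.378]
-20 0 [ 0.161  0.066 -0.985] [-0.042  1.998  1.018]
-20 0.03 [ 0.161  0.066 -0.985] [-0.092  1.991  1.076]
-20 0.06 [ 0.161  0.066 -0.985] [-0.14   1.979  1.135]
[ 0.484 -0.305  0.147] [ 0.978 -0.209  0.001  0.001]
```

>>> {"fn": "play_rows", "kwargs": {"steps": [{"dx": 0,"dy": 0,"dz": 25,"rx": 0,"ry": 0,"rz": 0},{"dx": 0,"dy": 0,"dz": 25,"rx": 0,"ry": 0,"rz": 0},{"dx": 0,"dy": 0,"dz": 25,"rx": 0,"ry": 0,"rz": 0},{"dx": 0,"dy": 0,"dz": 22,"rx": 0,"ry": 0,"rz": 0},{"dx": 0,"dy": 0,"dz": 12,"rx": 0,"ry": 0,"rz": 0},{"dx": 0,"dy": 0,"dz": 4,"rx": 0,"ry": 0,"rz": 0},{"dx": 0,"dy": 0,"dz": 0,"rx": 0,"ry": 0,"rz": 0},{"dx": 0,"dy": 0,"dz": 0,"rx": 0,"ry": 0,"rz": 0}]}}

```text
time_s: 12.28
position: [0.4862, -0.3066, 0.0365]
tcp_rot: [0.978, -0.209, 0.003, 0.001]
wrist_force: [1.3, 0.1, -2.2]
gripper_width: 0.0495
grip_force: 25.0
```

>>> {"fn": "play_rows", "kwargs": {"steps": [{"dx": 0,"dy": 0,"dz": 1.5,"rx": 0,"ry": 0,"rz": 0},{"dx": 0,"dy": 0,"dz": 0,"rx": 0,"ry": 0,"rz": 0}]}}

```text
time_s: 12.45
position: [0.4866, -0.3068, 0.0356]
tcp_rot: [0.978, -0.209, 0.004, 0.001]
wrist_force: [-0.2, -0.6, -1.8]
gripper_width: 0.0492
grip_force: 25.0
```

>>> {"fn": "play_rows", "kwargs": {"steps": [{"dx": 0,"dy": 0,"dz": 3,"rx": 0,"ry": 0,"rz": 0},{"dx": 0,"dy": 0,"dz": 2.5,"rx": 0,"ry": 0,"rz": 0},{"dx": 0,"dy": 0,"dz": 0,"rx": 0,"ry": 0,"rz": 0},{"dx": 0,"dy": 0,"dz": 0,"rx": 0,"ry": 0,"rz": 0}]}}

```text
time_s: 12.78
position: [0.4862, -0.3065, 0.0293]
tcp_rot: [0.978, -0.209, 0.003, 0.001]
wrist_force: [1.5, -0.2, -0.1]
gripper_width: 0.0497
grip_force: 25.0
```

>>> {"fn": "play_rows", "kwargs": {"steps": [{"dx": 0,"dy": 0,"dz": 0.7,"rx": 0,"ry": 0,"rz": 0},{"dx": 0,"dy": 0,"dz": 0,"rx": 0,"ry": 0,"rz": 0}]}}

```text
time_s: 12.95
position: [0.4863, -0.3065, 0.0292]
tcp_rot: [0.978, -0.209, 0.003, 0.001]
wrist_force: [-0.7, 0.7, 4.3]
gripper_width: 0.0494
grip_force: 25.0
```

>>> {"fn": "play_rows", "kwargs": {"hand": 0.8, "steps": [{"dx": 0,"dy": 0,"dz": 0,"rx": 0,"ry": 0,"rz": 0},{"dx": 0,"dy": 0,"dz": 0,"rx": 0,"ry": 0,"rz": 0},{"dx": 0,"dy": 0,"dz": 0,"rx": 0,"ry": 0,"rz": 0},{"dx": 0,"dy": 0,"dz": 0,"rx": 0,"ry": 0,"rz": 0}]}}

```text
time_s: 13.28
position: [0.4853, -0.3062, 0.0277]
tcp_rot: [0.978, -0.209, 0.002, 0.001]
wrist_force: [-1.3, 0.2, -0.2]
gripper_width: 0.066
grip_force: 0.0
```

```bash
python3 - <<'E'
from h import *
from station import r
s=r.get_state(); R,q=pose(s);print(q,s["gripper_width"],s["wrist_force"])
yaw=np.arctan2(R[1,0],R[0,0]); b=q+R@[-.0028,0,0]; b[2]=0; print("box",b,yaw); np.save("box2.npy",np.r_[b[:2],yaw])
Rb=rz(yaw)@np.diag([1,-1,-1.])
rows(R,q,Rb@ry(-np.deg2rad(15)),b+rz(yaw)@[-.005,0,.0255],6)
E
```

```text
[ 0.48531699 -0.30618368  0.02774147] 0.06596314890615455 [-1.34072355  0.18486211 -0.17001784]
box [ 0.48276079 -0.305041    0.        ] -0.42037593664951817
6 rows: mm [-1.26 -0.    0.51] rad [ 0.0002 -0.0444 -0.    ] |d| 1.4 deg 2.54 mid [[0.483, -0.305, 0.027], [0.481, -0.304, 0.026]]
```

>>> {"fn": "play_rows", "kwargs": {"steps": [{"dx": -1.1,"dy": 0,"dz": 0.5,"rx": 0,"ry": -0.0444,"rz": 0},{"dx": -1.1,"dy": 0,"dz": 0.5,"rx": 0,"ry": -0.0444,"rz": 0},{"dx": -1.1,"dy": 0,"dz": 0.5,"rx": 0,"ry": -0.0444,"rz": 0},{"dx": -1.1,"dy": 0,"dz": 0.5,"rx": 0,"ry": -0.0444,"rz": 0},{"dx": -1.1,"dy": 0,"dz": 0.5,"rx": 0,"ry": -0.0444,"rz": 0},{"dx": -1.1,"dy": 0,"dz": 0.5,"rx": 0,"ry": -0.0444,"rz": 0},{"dx": 0,"dy": 0,"dz": 0,"rx": 0,"ry": 0,"rz": 0},{"dx": 0,"dy": 0,"dz": 0,"rx": 0,"ry": 0,"rz": 0}]}}

```text
time_s: 13.95
position: [0.4794, -0.3034, 0.025]
tcp_rot: [0.97, -0.207, -0.128, -0.027]
wrist_force: [-0.1, -0.4, 0.2]
gripper_width: 0.0695
grip_force: 0.0
```

```bash
python3 - <<'E'
from h import *
from station import r
s=r.get_state(); R,q=pose(s);yaw=-.4204; b=np.array([.4837,-.3053,0])
print(q,np.round(s["dq"],3),s["wrist_force"],"TCP in box mm",rz(yaw).T@(q-b)*1e3)
Rb=rz(yaw)@np.diag([1,-1,-1.])
rows(R,q,Rb@ry(-np.deg2rad(15)),b+rz(yaw)@[-.005,0,.0255],1)
E
```

```text
[ 0.47943842 -0.30340496  0.02495291] [ 0.003 -0.028  0.002  0.022  0.    -0.005 -0.001] [-0.13795239 -0.36659342  0.17198553] TCP in box mm [-4.66392342e+00 -9.22602248e-03  2.49529139e+01]
1 rows: mm [-0.47 -0.01 -0.44] rad [ 0.0009 -0.0002  0.0001] |d| 0.6 deg 0.05 mid [[0.479, -0.303, 0.025], [0.479, -0.303, 0.025]]
```

Good; I grip, lift and measure the box in hand again.

>>> {"fn": "play_rows", "kwargs": {"hand": 0.4, "squeeze": 25, "steps": [{"dx": 0,"dy": 0,"dz": 0,"rx": 0,"ry": 0,"rz": 0},{"dx": 0,"dy": 0,"dz": 0,"rx": 0,"ry": 0,"rz": 0},{"dx": 0,"dy": 0,"dz": 0,"rx": 0,"ry": 0,"rz": 0},{"dx": 0,"dy": 0,"dz": 0,"rx": 0,"ry": 0,"rz": 0},{"dx": 0,"dy": 0,"dz": 0,"rx": 0,"ry": 0,"rz": 0},{"dx": 0,"dy": 0,"dz": 0,"rx": 0,"ry": 0,"rz": 0},{"dx": 0,"dy": 0,"dz": 0,"rx": 0,"ry": 0,"rz": 0},{"dx": 0,"dy": 0,"dz": 0,"rx": 0,"ry": 0,"rz": 0}]}}

```text
time_s: 14.62
position: [0.4795, -0.3031, 0.0263]
tcp_rot: [0.97, -0.207, -0.128, -0.027]
wrist_force: [-0.6, 2.5, 4.9]
gripper_width: 0.0497
grip_force: 25.0
```

```bash
python3 - <<'E'
from h import *
from station import r
s=r.get_state(); R,q=pose(s);print(q,s["tcp_rot"],s["gripper_width"],s["grip_force"],s["wrist_force"])
b=np.array([.4837,-.3053,0]);print("TCP in box mm",rz(-.4204).T@(q-b)*1e3)
print("box z in tool",R.T@[0,0,1],"deg",np.degrees(np.arcsin((R.T@[0,0,1])[0])))
E
```

```text
[ 0.47946668 -0.30311246  0.02630746] [ 0.9696628  -0.20681126 -0.12750851 -0.02692079] 0.04967776459618641 25.002847015857697 [-0.62006026  2.4535742   4.86702568]
TCP in box mm [-4.75749638  0.26933321 26.3074557 ]
box z in tool [-2.58415567e-01  5.32221400e-04 -9.66033701e-01] deg -14.976068261346397
```

>>> {"fn": "play_rows", "kwargs": {"steps": [{"dx": 1.3,"dy": 0,"dz": -5,"rx": 0,"ry": 0,"rz": 0},{"dx": 4,"dy": 0,"dz": -15,"rx": 0,"ry": 0,"rz": 0},{"dx": 6.5,"dy": 0,"dz": -24,"rx": 0,"ry": 0,"rz": 0},{"dx": 6.5,"dy": 0,"dz": -24,"rx": 0,"ry": 0,"rz": 0},{"dx": 6.5,"dy": 0,"dz": -24,"rx": 0,"ry": 0,"rz": 0},{"dx": 6.5,"dy": 0,"dz": -24,"rx": 0,"ry": 0,"rz": 0},{"dx": 6.5,"dy": 0,"dz": -24,"rx": 0,"ry": 0,"rz": 0},{"dx": 0,"dy": 0,"dz": 0,"rx": 0,"ry": 0,"rz": 0}]}}

```text
time_s: 15.28
position: [0.5497, -0.3352, 0.1553]
tcp_rot: [0.97, -0.207, -0.123, -0.025]
wrist_force: [0.1, -0.2, -0.9]
gripper_width: 0.0497
grip_force: 25.0
```

>>> {"fn": "play_rows", "kwargs": {"steps": [{"dx": 0,"dy": 0,"dz": 0,"rx": 0,"ry": 0,"rz": 0},{"dx": 0,"dy": 0,"dz": 0,"rx": 0,"ry": 0,"rz": 0},{"dx": 0,"dy": 0,"dz": 0,"rx": 0,"ry": 0,"rz": 0}]}}

```text
time_s: 15.53
position: [0.5443, -0.3325, 0.1493]
tcp_rot: [0.969, -0.207, -0.129, -0.027]
wrist_force: [0.7, 0.9, -2.4]
gripper_width: 0.0494
grip_force: 25.0
```

```bash
python3 g.py w8; python3 - <<'E'
from h import *
import pickle
np.set_printoptions(suppress=True,precision=4)
s,c,im=pickle.load(open("w8.pkl","rb"))
R,q=pose(s); Bt=ry(np.deg2rad(15))@np.diag([1,-1,-1.]) # box axes in tool
# predicted picture of the box rim, TCP in box (-.0047,0,.0253)
T=np.array([-.0047,0,.0253]); D=np.diag([1,-1,-1.])@ry(-np.deg2rad(15))
F=np.array([[.04,.025,.06],[.04,0,.06],[.04,-.025,.06],[.04,0,0],[-.04,0,.06],[.0,.025,.06],[.0,-.025,.06]])
print(np.round(proj(c,((F-T)@D)@R.T+q),1).tolist())
g=im.astype(int)[:,:,0]
for u in(230,253,276): print(u,g[100:250:2,u].tolist())
E
```

```text
[ 0.469  0.541  0.038  1.265  0.003  1.599 -1.487] [ 0.54427133 -0.33248052  0.14927993] 0.0030424592347001356
[[209.1, 198.6], [253.5, 198.6], [297.9, 198.5], [253.4, 154.1], [253.5, 290.3], [214.7, 250.3], [292.4, 250.2]]
230 [141, 142, 141, 142, 142, 141, 142, 143, 143, 142, 142, 143, 143, 143, 143, 141, 133, 119, 135, 148, 148, 159, 154, 160, 158, 158, 158, 137, 111, 104, 100, 98, 99, 99, 98, 98, 98, 99, 99, 98, 98, 99, 98, 95, 94, 94, 94, 93, 94, 100, 103, 103, 103, 103, 103, 101, 101, 102, 100, 99, 99, 99, 98, 96, 94, 92, 91, 85, 86, 88, 89, 91, 92, 91, 93]
253 [143, 142, 142, 143, 142, 143, 143, 142, 143, 143, 142, 142, 142, 143, 143, 143, 143, 144, 159, 162, 162, 161, 162, 162, 162, 162, 159, 132, 106, 98, 98, 98, 99, 98, 99, 98, 99, 97, 94, 94, 95, 94, 94, 94, 93, 94, 93, 93, 94, 101, 103, 103, 103, 103, 103, 102, 103, 102, 104, 103, 104, 103, 103, 103, 104, 104, 103, 98, 93, 94, 93, 94, 94, 103, 114]
276 [160, 160, 152, 152, 159, 157, 153, 161, 159, 161, 161, 162, 162, 162, 161, 161, 162, 162, 161, 161, 161, 162, 162, 162, 162, 162, 160, 128, 104, 98, 99, 98, 97, 94, 94, 92, 94, 94, 93, 93, 94, 93, 93, 94, 94, 94, 94, 94, 95, 102, 104, 104, 101, 98, 96, 96, 94, 92, 92, 90, 89, 87, 86, 85, 83, 82, 80, 80, 82, 86, 87, 88, 90, 92, 92]
```

```bash
cat >> h.py <<'E'
def place(h,T=(-.0046,0,.0258),off=(0,0)):
    R,t=head(P); Rt=R@np.diag([1,-1,-1.])@ry(-np.deg2rad(15))
    return Rt,t+R@(np.array([-.1+off[0],off[1],h])+np.array(T))
E
python3 - <<'E'
from h import *
from station import r
s=r.get_state(); R,q=pose(s)
for h in(.05,.07): R1,p1=place(h); print(p1,plan(R1,p1)); rows(R,q,R1,p1,15)
E
```

```text
[0.49136444 0.04028879 0.17334473] [-0.19955371  2.07580542  1.01520509]
15 rows: mm [ -4.8  -25.43  -0.61] rad [-0.      0.0332 -0.0545] |d| 25.9 deg 3.66 mid [[0.562, -0.205, 0.16], [0.543, -0.078, 0.17]]
[0.48210776 0.03650541 0.19066523] [-0.23204423  2.06583481  1.05814362]
15 rows: mm [ -5.45 -25.23  -1.77] rad [-0.      0.0332 -0.0545] |d| 25.9 deg 3.66 mid [[0.559, -0.206, 0.166], [0.538, -0.079, 0.182]]
```

>>> {"fn": "play_rows", "kwargs": {"steps": [{"dx": -5.4,"dy": -25.2,"dz": -1.8,"rx": 0,"ry": 0.0332,"rz": -0.0545},{"dx": -5.4,"dy": -25.2,"dz": -1.8,"rx": 0,"ry": 0.0332,"rz": -0.0545},{"dx": -5.4,"dy": -25.2,"dz": -1.8,"rx": 0,"ry": 0.0332,"rz": -0.0545},{"dx": -5.4,"dy": -25.2,"dz": -1.8,"rx": 0,"ry": 0.0332,"rz": -0.0545},{"dx": -5.4,"dy": -25.2,"dz": -1.8,"rx": 0,"ry": 0.0332,"rz": -0.0545},{"dx": -5.4,"dy": -25.2,"dz": -1.8,"rx": 0,"ry": 0.0332,"rz": -0.0545},{"dx": -5.4,"dy": -25.2,"dz": -1.8,"rx": 0,"ry": 0.0332,"rz": -0.0545},{"dx": -5.4,"dy": -25.2,"dz": -1.8,"rx": 0,"ry": 0.0332,"rz": -0.0545}]}}

```text
time_s: 16.25
position: [0.5513, -0.1282, 0.1771]
tcp_rot: [1.0, 0.007, 0.01, -0.026]
wrist_force: [0.9, 0.8, -2.2]
gripper_width: 0.0496
grip_force: 25.0
```

>>> {"fn": "play_rows", "kwargs": {"steps": [{"dx": -5.4,"dy": -25.2,"dz": -1.8,"rx": 0,"ry": 0.0332,"rz": -0.0545},{"dx": -5.4,"dy": -25.2,"dz": -1.8,"rx": 0,"ry": 0.0332,"rz": -0.0545},{"dx": -5.4,"dy": -25.2,"dz": -1.8,"rx": 0,"ry": 0.0332,"rz": -0.0545},{"dx": -5.4,"dy": -25.2,"dz": -1.8,"rx": 0,"ry": 0.0332,"rz": -0.0545},{"dx": -5.4,"dy": -25.2,"dz": -1.8,"rx": 0,"ry": 0.0332,"rz": -0.0545},{"dx": -5.4,"dy": -25.2,"dz": -1.8,"rx": 0,"ry": 0.0332,"rz": -0.0545},{"dx": -5.4,"dy": -25.2,"dz": -1.8,"rx": 0,"ry": 0.0332,"rz": -0.0545}]}}

```text
time_s: 16.83
position: [0.4821, 0.0366, 0.191]
tcp_rot: [0.972, 0.193, 0.129, -0.024]
wrist_force: [-0.2, 0.6, -1.7]
gripper_width: 0.0494
grip_force: 25.0
```

>>> {"fn": "play_rows", "kwargs": {"steps": [{"dx": 0,"dy": 0,"dz": 0,"rx": 0,"ry": 0,"rz": 0},{"dx": 0,"dy": 0,"dz": 0,"rx": 0,"ry": 0,"rz": 0},{"dx": 0,"dy": 0,"dz": 0,"rx": 0,"ry": 0,"rz": 0},{"dx": 0,"dy": 0,"dz": 0,"rx": 0,"ry": 0,"rz": 0}]}}

```text
time_s: 17.17
position: [0.4842, 0.0346, 0.1918]
tcp_rot: [0.973, 0.191, 0.129, -0.024]
wrist_force: [-0.9, -0.2, -2.0]
gripper_width: 0.0496
grip_force: 25.0
```

```bash
python3 - <<'E'
from h import *
from station import r
s=r.get_state(); R,q=pose(s); print(np.round(s["joint_pos"],3),q,s["wrist_force"],s["gripper_width"])
R1,p1=place(.07); rows(R,q,R1,p1,1)
R2,p2=place(.03); rows(R,q,R2,p2,3)
E
```

```text
[ 0.237 -0.231 -0.253  2.055 -0.171  1.068 -1.137] [0.48418087 0.03458906 0.19180829] [-0.9410509  -0.20593968 -2.02696282] 0.04955853639308448
1 rows: mm [-1.45 -2.56  0.79] rad [ 0.0024 -0.002  -0.0008] |d| 3.0 deg 0.19 mid [[0.484, 0.035, 0.192], [0.484, 0.035, 0.192]]
3 rows: mm [ 2.95 -0.88 13.15] rad [ 0.0008 -0.0007 -0.0003] |d| 13.5 deg 0.06 mid [[0.49, 0.038, 0.18], [0.495, 0.041, 0.168]]
```

>>> {"fn": "play_rows", "kwargs": {"steps": [{"dx": 2.9,"dy": -0.9,"dz": 13.1,"rx": 0.0008,"ry": -0.0007,"rz": 0},{"dx": 2.9,"dy": -0.9,"dz": 13.1,"rx": 0.0008,"ry": -0.0007,"rz": 0},{"dx": 2.9,"dy": -0.9,"dz": 13.1,"rx": 0.0008,"ry": -0.0007,"rz": 0},{"dx": 0,"dy": 0,"dz": 0,"rx": 0,"ry": 0,"rz": 0},{"dx": 0,"dy": 0,"dz": 0,"rx": 0,"ry": 0,"rz": 0},{"dx": 0,"dy": 0,"dz": 0,"rx": 0,"ry": 0,"rz": 0},{"dx": 0,"dy": 0,"dz": 0,"rx": 0,"ry": 0,"rz": 0}]}}

```text
time_s: 17.75
position: [0.5009, 0.0446, 0.1573]
tcp_rot: [0.973, 0.191, 0.129, -0.025]
wrist_force: [0.1, -1.1, -1.3]
gripper_width: 0.0496
grip_force: 25.0
```

```bash
python3 - <<'E'
from h import *
from station import r
s=r.get_state(); R,q=pose(s); print(np.round(s["joint_pos"],3),q,s["wrist_force"])
R1,p1=place(.03); rows(R,q,R1,p1,1)
R1,p1=place(.016); rows(R,q,R1,p1,2)
E
```

```text
[ 0.228 -0.164 -0.278  2.072 -0.157  0.984 -1.164] [0.50085413 0.04457628 0.1572902 ] [ 0.05132848 -1.10389697 -1.29872432]
1 rows: mm [-0.72  0.38  1.12] rad [ 0.0004 -0.0017  0.    ] |d| 1.4 deg 0.1 mid [[0.501, 0.045, 0.157], [0.501, 0.045, 0.157]]
2 rows: mm [1.44 0.19 7.32] rad [ 0.0002 -0.0008  0.    ] |d| 7.5 deg 0.05 mid [[0.501, 0.045, 0.157], [0.504, 0.046, 0.151]]
```

>>> {"fn": "play_rows", "kwargs": {"steps": [{"dx": 1.4,"dy": 0.2,"dz": 7.3,"rx": 0,"ry": -0.0008,"rz": 0},{"dx": 1.4,"dy": 0.2,"dz": 7.3,"rx": 0,"ry": -0.0008,"rz": 0},{"dx": 0,"dy": 0,"dz": 0,"rx": 0,"ry": 0,"rz": 0},{"dx": 0,"dy": 0,"dz": 0,"rx": 0,"ry": 0,"rz": 0},{"dx": 0,"dy": 0,"dz": 0,"rx": 0,"ry": 0,"rz": 0},{"dx": 0,"dy": 0,"dz": 0,"rx": 0,"ry": 0,"rz": 0}]}}

```text
time_s: 18.25
position: [0.5066, 0.0472, 0.1433]
tcp_rot: [0.973, 0.192, 0.128, -0.025]
wrist_force: [0.2, 0.3, -3.3]
gripper_width: 0.0495
grip_force: 25.0
```

```bash
python3 g.py w9; python3 - <<'E'
from h import *
from station import r
import pickle,cv2
s,c,w=pickle.load(open("w9.pkl","rb"))
R,q=pose(s); R1,p1=place(.016); rows(R,q,R1,p1,1); print(s["wrist_force"])
a=r.grab_frame("side");b=r.grab_frame("scene")
R0,t0=head(P); ctr=np.array([t0+R0@[-.1,0,.03]])
ca,cb=r.get_calibration("side"),r.get_calibration("scene")
def crop(im,ctr,w,h,sc):
    x=int(ctr[0]-w/2);y=int(ctr[1]-h/2);print("origin",x,y)
    return cv2.resize(im[y:y+h,x:x+w,::-1],(w*sc,h*sc),interpolation=cv2.INTER_CUBIC)
A=crop(a,proj(ca,ctr)[0],66,49,6);B=crop(b,proj(cb,ctr)[0],66,49,6)
C=crop(w,(256,240),130,196,3)
V=np.zeros((588,792,3),np.uint8);V[:294,:396]=A;V[294:,:396]=B;V[:,400:790]=C
cv2.imwrite("pics/m2.png",V)
# projected wall outline and box-underside in the wrist view
print("nest outer top",np.round(proj(c,NC@R0.T+t0),1).tolist())
E
```

```text
[ 0.225 -0.137 -0.286  2.077 -0.149  0.952 -1.173] [0.50657451 0.04716654 0.14326957] 0.001818055927478025
1 rows: mm [ 0.47  0.61 -0.53] rad [-0.      0.0007  0.0009] |d| 0.9 deg 0.06 mid [[0.507, 0.047, 0.143], [0.507, 0.047, 0.143]]
[ 0.18502861  0.28423379 -3.32469363]
origin 247 152
origin 224 181
origin 191 142
nest outer top [[288.9, 237.8], [218.6, 237.8], [209.8, 141.1], [298.1, 141.1]]
```

View pics/m2.png

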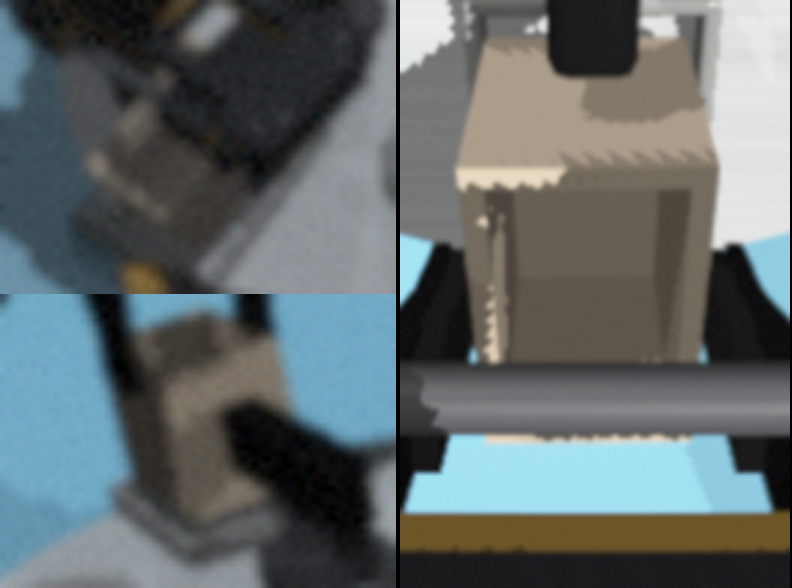

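The wrist panel shows the box underside spanning x≈484–688 and nest inner walls at ≈475 and ≈699, so it is centred sideways. I check the radial gap numerically.

```bash
python3 - <<'E'
from h import *
import pickle
s,c,w=pickle.load(open("w9.pkl","rb")); R0,t0=head(P); R,q=pose(s)
g=w.astype(int)[:,:,0]
N=lambda X:np.round(proj(c,np.array(X)@R0.T+t0),1).tolist()
print("hub wall rows: outer top,inner top, foot outer",N([[-.052,0,.012],[-.057,0,.012],[-.052,0,0]]))
print("side inner top at x=-.06",N([[-.06,.028,.012],[-.06,-.028,.012],[-.06,.033,.012],[-.06,-.033,.012]]))
D=np.diag([1,-1,-1.])@ry(-np.deg2rad(15));T=np.array([-.0046,0,.0258])
F=np.array([[.04,.025,0],[.04,-.025,0],[.04,.025,.06],[.04,-.025,.06]])
print("box",np.round(proj(c,((F-T)@D)@R.T+q),1).tolist(), "box in nest mm",(R0.T@(q-R@D.T@T-t0)+[.1,0,0])*1e3)
for u in(222,228,234,282,286): print(u,g[130:162,u].tolist())
for v in(146,150,152): print(v,"L",g[v,200:226].tolist(),"R",g[v,284:308].tolist())
E
```

```text
hub wall rows: outer top,inner top, foot outer [[254.0, 141.1], [254.0, 147.3], [253.9, 135.3]]
side inner top at x=-.06 [[217.2, 151.0], [290.7, 151.0], [210.7, 151.0], [297.2, 151.0]]
box [[219.9, 153.7], [286.3, 153.6], [208.9, 197.9], [297.5, 197.9]] box in nest mm [-0.60773316  0.62282855 15.6103643 ]
222 [115, 116, 116, 117, 118, 118, 114, 105, 104, 103, 103, 106, 108, 99, 91, 84, 83, 90, 102, 107, 108, 107, 107, 111, 120, 131, 135, 140, 153, 167, 171, 172]
228 [114, 114, 116, 117, 119, 119, 114, 106, 103, 103, 104, 106, 107, 100, 91, 86, 83, 90, 102, 106, 107, 106, 107, 110, 121, 132, 135, 142, 155, 159, 161, 168]
234 [113, 114, 115, 117, 118, 118, 114, 105, 103, 103, 103, 106, 105, 98, 90, 84, 83, 89, 103, 120, 160, 200, 187, 136, 121, 131, 137, 145, 155, 155, 160, 169]
282 [220, 220, 222, 223, 224, 222, 196, 133, 102, 105, 115, 141, 170, 176, 174, 169, 164, 169, 174, 175, 199, 211, 209, 202, 178, 152, 135, 131, 131, 131, 130, 130]
286 [219, 221, 222, 222, 223, 222, 196, 133, 102, 104, 113, 142, 172, 178, 175, 167, 149, 119, 106, 105, 105, 105, 104, 105, 109, 114, 117, 122, 123, 126, 128, 129]
146 L [234, 233, 233, 233, 233, 232, 225, 191, 143, 121, 115, 120, 143, 157, 138, 115, 91, 79, 78, 78, 80, 83, 83, 82, 83, 82] R [149, 148, 149, 149, 148, 147, 145, 145, 151, 160, 169, 173, 176, 181, 197, 217, 221, 221, 222, 224, 225, 223, 222, 223]
150 L [236, 236, 237, 236, 236, 235, 230, 208, 160, 128, 120, 124, 130, 134, 112, 91, 82, 74, 66, 75, 95, 106, 108, 108, 107, 107] R [117, 106, 105, 105, 102, 89, 71, 84, 120, 152, 169, 176, 180, 190, 211, 223, 225, 225, 226, 227, 230, 232, 232, 232]
152 L [235, 234, 235, 234, 234, 234, 231, 218, 177, 132, 119, 117, 126, 138, 125, 97, 84, 75, 66, 72, 92, 105, 107, 106, 106, 107] R [122, 107, 104, 104, 98, 84, 71, 89, 126, 158, 171, 176, 184, 201, 220, 224, 223, 223, 224, 223, 225, 226, 229, 230]
```

>>> {"fn": "play_rows", "kwargs": {"steps": [{"dx": 1.1,"dy": 0,"dz": 3.2,"rx": 0,"ry": 0.0007,"rz": 0.0009},{"dx": 1.1,"dy": 0,"dz": 3.2,"rx": 0,"ry": 0,"rz": 0},{"dx": 1.0,"dy": 0,"dz": 3.1,"rx": 0,"ry": 0,"rz": 0},{"dx": 0,"dy": 0,"dz": 0,"rx": 0,"ry": 0,"rz": 0},{"dx": 0,"dy": 0,"dz": 0,"rx": 0,"ry": 0,"rz": 0},{"dx": 0,"dy": 0,"dz": 0,"rx": 0,"ry": 0,"rz": 0}]}}

```text
time_s: 18.9
position: [0.5116, 0.0493, 0.1346]
tcp_rot: [0.973, 0.191, 0.128, -0.025]
wrist_force: [0.6, -0.3, -1.6]
gripper_width: 0.0494
grip_force: 25.0
```

```bash
cat > b.py <<'E'
from h import *
from station import r
s=r.get_state(); R0,t0=head(P); R,q=pose(s)
D=np.diag([1,-1,-1.])@ry(-np.deg2rad(15));T=np.array([-.0046,0,.0258])
print("box in nest mm",np.round((R0.T@(q-R@D.T@T-t0)+[.1,0,0])*1e3,2),"rot err",Ro.from_matrix(R0.T@R@D.T).as_rotvec(),"F turret",np.round(R0.T@s["wrist_force"],1),"tq",np.round(s["wrist_torque"],2),s["gripper_width"],s["time_s"])
E
python3 b.py
```

```text
box in nest mm [-0.2   0.68  5.43] rot err [ 0.00025472  0.00036109 -0.00013831] F turret [-0.5 -0.5 -1.6] tq [-0.26  0.53  0.02] 0.04942959215355886 18.9
```

>>> {"fn": "play_rows", "kwargs": {"steps": [{"dx": 0.5,"dy": 0,"dz": 1.9,"rx": 0,"ry": 0,"rz": 0},{"dx": 0.5,"dy": 0,"dz": 1.9,"rx": 0,"ry": 0,"rz": 0},{"dx": 0,"dy": 0,"dz": 0,"rx": 0,"ry": 0,"rz": 0},{"dx": 0,"dy": 0,"dz": 0,"rx": 0,"ry": 0,"rz": 0},{"dx": 0,"dy": 0,"dz": 0,"rx": 0,"ry": 0,"rz": 0}]}}

```text
time_s: 19.32
position: [0.5134, 0.05, 0.1314]
tcp_rot: [0.973, 0.191, 0.128, -0.025]
wrist_force: [0.2, 0.8, -1.7]
gripper_width: 0.0495
grip_force: 25.0
```

>>> {"fn": "play_rows", "kwargs": {"steps": [{"dx": 0.2,"dy": 0,"dz": 0.8,"rx": 0,"ry": 0,"rz": 0},{"dx": 0,"dy": 0,"dz": 0,"rx": 0,"ry": 0,"rz": 0},{"dx": 0,"dy": 0,"dz": 0,"rx": 0,"ry": 0,"rz": 0}]}}

```text
time_s: 19.57
position: [0.5138, 0.0502, 0.1306]
tcp_rot: [0.973, 0.191, 0.128, -0.025]
wrist_force: [0.2, 0.3, -2.0]
gripper_width: 0.0496
grip_force: 25.0
```

```bash
python3 b.py
```

```text
box in nest mm [-0.13  0.64  0.77] rot err [ 1.01016721e-04  1.34441004e-04 -3.86678842e-05] F turret [-0.8  0.3 -1.9] tq [-0.26  0.55 -0.04] 0.049585202701532126 19.5667
```

>>> {"fn": "play_rows", "kwargs": {"steps": [{"dx": 0.2,"dy": 0,"dz": 0.7,"rx": 0,"ry": 0,"rz": 0},{"dx": 0,"dy": 0,"dz": 0,"rx": 0,"ry": 0,"rz": 0},{"dx": 0,"dy": 0,"dz": 0,"rx": 0,"ry": 0,"rz": 0}]}}

```text
time_s: 19.82
position: [0.5138, 0.0501, 0.1304]
tcp_rot: [0.973, 0.191, 0.128, -0.025]
wrist_force: [-5.3, -1.4, 3.3]
gripper_width: 0.0493
grip_force: 25.0
```

>>> {"fn": "play_rows", "kwargs": {"steps": [{"dx": 0.2,"dy": 0,"dz": 0.7,"rx": 0,"ry": 0,"rz": 0},{"dx": 0,"dy": 0,"dz": 0,"rx": 0,"ry": 0,"rz": 0},{"dx": 0,"dy": 0,"dz": 0,"rx": 0,"ry": 0,"rz": 0}]}}

```text
time_s: 20.07
position: [0.5139, 0.05, 0.1303]
tcp_rot: [0.973, 0.191, 0.127, -0.025]
wrist_force: [-9.0, -2.4, 9.3]
gripper_width: 0.0493
grip_force: 25.0
```

```bash
python3 b.py
```

```text
box in nest mm [-0.33  0.48  0.44] rot err [-0.00015601  0.00141687  0.00026672] F turret [-3.4  1.2 12.6] tq [-0.57  1.77  0.09] 0.04934187034342255 20.0667
```

>>> {"fn": "play_rows", "kwargs": {"steps": [{"dx": -0.2,"dy": 0,"dz": -0.8,"rx": 0,"ry": 0,"rz": 0},{"dx": 0,"dy": 0,"dz": 0,"rx": 0,"ry": 0,"rz": 0},{"dx": 0,"dy": 0,"dz": 0,"rx": 0,"ry": 0,"rz": 0}]}}

```text
time_s: 20.32
position: [0.5139, 0.0501, 0.1303]
tcp_rot: [0.973, 0.191, 0.128, -0.025]
wrist_force: [-5.1, -1.4, 4.2]
gripper_width: 0.0498
grip_force: 25.0
```

>>> {"fn": "play_rows", "kwargs": {"hand": 0.85, "steps": [{"dx": 0,"dy": 0,"dz": 0,"rx": 0,"ry": 0,"rz": 0},{"dx": 0,"dy": 0,"dz": 0,"rx": 0,"ry": 0,"rz": 0},{"dx": 0,"dy": 0,"dz": 0,"rx": 0,"ry": 0,"rz": 0},{"dx": 0,"dy": 0,"dz": 0,"rx": 0,"ry": 0,"rz": 0},{"dx": 0,"dy": 0,"dz": 0,"rx": 0,"ry": 0,"rz": 0},{"dx": 0,"dy": 0,"dz": 0,"rx": 0,"ry": 0,"rz": 0}]}}

```text
time_s: 20.82
position: [0.5143, 0.0503, 0.1301]
tcp_rot: [0.973, 0.191, 0.128, -0.025]
wrist_force: [0.5, -0.1, -0.6]
gripper_width: 0.073
grip_force: 0.0
```

>>> {"fn": "play_rows", "kwargs": {"steps": [{"dx": 0,"dy": 0,"dz": -8,"rx": 0,"ry": 0,"rz": 0},{"dx": 0,"dy": 0,"dz": -20,"rx": 0,"ry": 0,"rz": 0},{"dx": 0,"dy": 0,"dz": -20,"rx": 0,"ry": 0,"rz": 0},{"dx": 0,"dy": 0,"dz": -20,"rx": 0,"ry": 0,"rz": 0},{"dx": 0,"dy": 0,"dz": -20,"rx": 0,"ry": 0,"rz": 0},{"dx": 0,"dy": 0,"dz": -20,"rx": 0,"ry": 0,"rz": 0},{"dx": 0,"dy": 0,"dz": 0,"rx": 0,"ry": 0,"rz": 0},{"dx": 0,"dy": 0,"dz": 0,"rx": 0,"ry": 0,"rz": 0}]}}

```text
time_s: 21.48
position: [0.489, 0.0396, 0.2361]
tcp_rot: [0.973, 0.191, 0.13, -0.025]
wrist_force: [-0.0, 0.7, 0.3]
gripper_width: 0.0735
grip_force: 0.0
```

```bash
python3 g.py w10; python3 - <<'E'
from h import *
import pickle
from station import r
s,c,w=pickle.load(open("w10.pkl","rb")); R0,t0=head(P); print(s["wrist_force"],s["gripper_width"])
N=lambda X:np.round(proj(c,np.array(X)@R0.T+t0),1).tolist()
B=lambda x,y,z:[-.1+x,y,z]
print("pred rim corners in/out, bottom in",N([B(.04,.025,.06),B(.04,-.025,.06),B(-.04,.025,.06),B(-.04,-.025,.06),B(.04,0,0.012),B(.043,0,.012)]))
(u0,v0),(u1,_),(a0,v2),(a1,_)=np.array(N([B(.04,.025,.06),B(.04,-.025,.06),B(-.04,.025,.06),B(-.04,-.025,.06)])).astype(int)
g=w.astype(int)[:,:,0]
for u in(u0+8,u1-8): print("col",u,v0-10,g[v0-10:v0+14,u].tolist())
vv=v0+4;print("row",vv,u0-12,g[vv,u0-12:u0+14].tolist(),u1-12,g[vv,u1-12:u1+14].tolist())
vv=v0+25;print("row",vv,u0-12,g[vv,u0-12:u0+14].tolist(),u1-12,g[vv,u1-12:u1+14].tolist())
E
```

```text
[ 0.236 -0.242 -0.255  1.975 -0.168  1.157 -1.154] [0.48899009 0.03956025 0.23607009] 0.0430665665656109
[-0.02081693  0.67189804  0.29403621] 0.0735031679939823
pred rim corners in/out, bottom in [[227.0, 162.2], [279.5, 162.1], [230.8, 227.3], [275.7, 227.2], [253.1, 143.0], [253.1, 140.5]]
col 235 152 [148, 149, 149, 149, 149, 149, 149, 149, 150, 151, 160, 180, 186, 159, 114, 93, 81, 72, 71, 71, 70, 69, 69, 70]
col 271 152 [114, 114, 113, 113, 113, 114, 113, 116, 127, 142, 159, 181, 199, 202, 199, 175, 123, 81, 71, 72, 74, 74, 75, 76]
row 166 215 [102, 102, 102, 102, 102, 102, 102, 102, 102, 102, 101, 110, 126, 117, 112, 118, 126, 128, 113, 108, 114, 128, 131, 114, 108, 120] 267 [198, 199, 198, 199, 199, 200, 202, 204, 205, 205, 199, 179, 154, 151, 159, 175, 192, 197, 198, 197, 198, 197, 197, 197, 197, 197]
row 187 215 [101, 101, 101, 101, 101, 102, 102, 101, 101, 102, 101, 97, 91, 94, 99, 99, 98, 90, 74, 67, 71, 100, 146, 179, 193, 194] 267 [87, 81, 70, 69, 95, 148, 194, 204, 205, 195, 172, 152, 153, 161, 177, 195, 200, 200, 200, 200, 200, 200, 200, 201, 200, 200]
```

The rim edges match the seated prediction to within about 1.5 px (row ≈162, left ≈226.5, right ≈278). The box is flat in the nest, the gripper is clear and the forces are near zero. I hand in the job.

>>> {"fn": "play_rows", "kwargs": {"steps": [{"dx": 0,"dy": 0,"dz": 0,"rx": 0,"ry": 0,"rz": 0},{"dx": 0,"dy": 0,"dz": 0,"rx": 0,"ry": 0,"rz": 0},{"dx": 0,"dy": 0,"dz": 0,"rx": 0,"ry": 0,"rz": 0},{"dx": 0,"dy": 0,"dz": 0,"rx": 0,"ry": 0,"rz": 0}]}}

```text
time_s: 21.87
position: [0.4879, 0.0398, 0.2336]
tcp_rot: [0.973, 0.191, 0.127, -0.025]
wrist_force: [0.6, -0.5, -0.6]
gripper_width: 0.0739
grip_force: 0.0
```

```bash
python3 -c "
from station import r
print(r.close_job())"
```

```text
the job is handed in; nothing more can be done
None
```

The job is handed in at about 22 s: the nest was turned two clicks clockwise to the pointer, the handle released, then the box set open side up on the nest floor and let go; my final camera and force checks agree, but no verdict came back, and joint 2 briefly read −0.301 rad against its −0.3 limit early on, which could count against it.

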